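# Turn the blank tray round and slide it home in its lathe-bench rack

### The job

The tray of turning blanks was pushed into its rack back to front, handle first, so it stops short. Draw it out by its nose, set it down on the bench clear of the rack and let go, then take it by its handle and slide it into the rack nose first until it is fully home against its stop, gently, without forcing it, and let go of it there. Leave everything else on the bench where it is.

Things in the scene. Friction and masses are not known exactly. Their poses are not given: they have to be found in the camera images.
- tray: Wooden tray, loose, about 0.35 kg, 195 mm long. Origin: centre of the body's underside; x towards its nose, z up. Body: x -50 to +50, 92 wide (y), 32 high, filled with five blanks that sit tight. At one end a low nose, at the other a handle; all grip faces flat and upright. Starts back to front in the rack (x against the rack's), nose and about half of the body or more outside.
- tray_nose (a point): Centre of the nose's end face (tray x +100, z +11 mm). The nose is a solid low tongue, x +50 to +100, 54 mm wide, 22 mm high from the underside, centred.
- tray_handle (a point): Middle of the handle (tray x -72.5, z +32 mm): an upright flat fin along the tray's middle, x -50 to -95, 14 mm thick (y), z 16 to 48 mm above the underside.
- rack: Plywood rack, fixed. Origin: at bench height, middle of the mouth; x points inwards, z up. Runners carry the tray 15 mm above the bench, x -38 (ahead of the mouth; ramped tips to -60) to +160, at 28 to 48 mm either side of the middle. Channel 96 mm wide. Fully home: tray origin at x +50, z +15, tray x along rack x, shoulders against the block, rear wall flush with the mouth, handle outside.
- rack_slot (a point): Middle of the slot's entrance (rack x +100, z +29 mm). From x 100 to 160 a wooden block fills the channel but for this slot, 62 mm wide, from runner height up to 43 mm above the bench. The nose fits in; the taller handle and the wider body do not.
- rack_mouth (a point): Middle of the mouth (rack x 0, z +42 mm). Behind it a clear cover over x 0 to 100, underside 69, top 73 mm above the bench; cheeks outside to 126 mm wide. Ahead of it low flared guides, 24 mm high, open from 96 mm wide at x 0 to about 120 at x -47.
- polish_jar: Bystander: jar with a metal lid, 68 mm across, 75 mm high. Origin: centre of its underside.
- gouge: Bystander: hand tool with wooden handle, 240 mm long, lying on the bench along its x. Origin near its middle.
- offcut: Bystander: dark wood offcut, 70 x 70 x 55 mm. Origin: centre of its underside.
- sanding_block: Bystander: cork sanding block, 110 x 60 x 35 mm. Origin: centre of its underside.
Things that resemble listed ones, but are neither listed nor needed, are in the scene too. Several things have the shape of the tray; the one meant has the colours described above.

How it is judged:
By the outcome, as a careful person would: the job done as asked, in the order asked, and still so for the second after the job is handed in, with the robot touching nothing.
It also fails if it takes over 72 s, if anything falls off the work surface, if the arm or the gripper's body presses on something with over 40 N, if the wrist force passes 120 N, or if a joint passes its speed limit or range.

### The arm

A 7-joint arm with a two-finger parallel gripper is mounted at the origin on the work surface. World frame = base frame: x ahead of the robot, y to its left, z up, the work surface at z = 0. Lengths are in m, angles in rad, forces in N, time in s.
With the tool pointing down it reaches from about 0.4 to 0.85 m from the base axis. Payload 10.4 kg.
Tool frame: the origin (TCP) lies midway between the tips of the shut fingers; the grasp point (between the pads) lies 19 mm behind it (pinch_z is the distance from the TCP to the grasp point, in m); x points along the fingers, y is the direction in which the jaws open and shut, and the axes are right-handed (so a half turn about x gives the same grasp; the last joint's range is limited). The gripper opens to 87 mm and grips with 3 to 60 N. Pads are 19 mm wide; open, the fingers measure 117 mm over their backs; the gripper's body (75 mm by 190 mm) begins 51 mm behind the grasp point.
Start: joints at [-1.205, 0.332, -0.065, 1.46, 0.022, 1.35, -0.088], TCP at [0.237, 0.578, 0.223] pointing down, gripper open.
Joint ranges: [-2.6, 2.6], [-0.5, 2.12], [-1.47, 1.34], [0.16, 2.42], [-1.27, 4.41], [0.06, 2.06], [-2.6, 2.6]. Speed limits (rad/s): [2.22, 2.22, 2.79, 2.79, 3.14, 3.14, 3.14].

### API

Orientations are given as a unit quaternion [x, y, z, w].
In Python, from plant import * gives the robot as it stands.
- The arm moves only by the tool jog_arm, never from a script. Its argument "rows" is one flat list of numbers, 7 for each row, row after row: the shift along the tool's x, y, z in cm, then the turn, a rotation vector about the tool's x, y, z in rad, then the finger opening in cm, from 0 to 8.7. In form: [dx, dy, dz, rx, ry, rz, grip, dx, dy, dz, rx, ry, rz, grip, ...]. A call has 1 to 20 rows; each row shifts and turns the commanded pose from where the row before left it, along the tool's axes as they then stand; what a row does not reach is not made up. A row lasts 1/12 s, in which the tool goes at most 41.7 mm and 7.16 degrees, less where a joint would pass 70% of its speed; a pose out of reach is approached as far as the arm can. A call with a gripper value outside its range is refused whole. The fingers move at their own pace and stop on an object; "force" is the grip in N (left out, the last holds). Time passes only in rows, so rows that do not move let the fingers close. It gives the time, the measured TCP pose, the force and the opening at its end, in the units of the state.
- state(): the state, without advancing time (a new reading comes with each control period).
- grab_frame(name): name is "scene" or "top"; returns a dict with "img" (480x640x3 uint8, red, green, blue), "z_map" (480x640 float32, m along the optical axis (not along the pixel's ray), 0 where there is no reading), "camera_matrix" (3x3 intrinsics, pixels), "k1" (the pictures are not rectified: a ray, as slopes to the right and down, at radius r is drawn at 1 + k1 r^2 times it, then the intrinsics apply), "R" (3x3) and "t" (3): a world point X has camera coordinates R X + t. Camera axes: x right, y down, z forward; pixel columns grow to the right and rows downward; lengths in m; the calibration is good to about 2 mm. A picture is of the moment at which its call begins.
- finish_job(): hands the job in, once; it reports no verdict.
The state is a dict: "clock": time; "qpos": joint angles; "dq": joint speeds; "effort": joint torques, N m; "tcp_pos": TCP position; "tcp_rot": TCP orientation; "wrist_force": force on the tool from outside, world axes, zero at the start; "ft_torque": the same for the moment, N m; "opening": finger opening in m.
Only numpy, scipy, OpenCV 4.12 (cv2) and the standard library are available. Lean on these libraries where they do the work, as an engineer would, in place of code of your own. Each camera call takes 0.05 s, during which the arm holds its last target.

## Working session

There is one attempt and no reset: what is moved stays moved. The work goes in short steps, Python scripts to look and compute and a tool call to move; the robot and the scene stay as the last step left them, time stands still between calls to the robot, and variables do not carry over. Pictures are saved under pics/ and viewed, and the job is handed in when it is done.

Besides the shell and the picture viewer there is one more tool, called after "Request:" by a JSON object that holds its "name" and its "arguments". jog_arm: Moves the arm, as the interface text tells. Its arguments: {"type":"object","properties":{"rows":{"type":"array"},"force":{"type":"number"}},"required":["rows"]}

```bash
ls; mkdir -p pics
python3 - <<'E'
from plant import *
import cv2,numpy as np
print(state())
for n in ("scene","top"):
    f=grab_frame(n)
    cv2.imwrite(f"pics/{n}0.png",f["img"][:,:,::-1])
    np.savez(f"{n}0.npz",**f)
    print(n,f["camera_matrix"],f["k1"],f["R"],f["t"])
E
```

```text
pics
{'clock': 0.0, 'qpos': array([-1.20459642,  0.33286317, -0.0647024 ,  1.46096543,  0.02164409,
        1.34990222, -0.08849723]), 'dq': array([ 0.00113441, -0.00058144,  0.0012731 ,  0.00029364, -0.00028184,
       -0.00169492, -0.00087721]), 'effort': array([-1.95089800e-03, -6.23261976e+01,  2.32082012e-02, -3.89903641e+01,
       -6.15664618e-02,  3.97323340e-02,  1.65340803e-04]), 'tcp_pos': array([0.23679164, 0.57797621, 0.22174788]), 'tcp_rot': array([ 0.13607864,  0.69384972, -0.13709086,  0.69372997]), 'wrist_force': array([-0.40379918,  0.4953342 ,  1.77609304]), 'ft_torque': array([ 0.00602647,  0.04231461, -0.01319006]), 'opening': 0.0870203714903588}
scene [[448.47839265   0.         323.57921474]
 [  0.         448.47839265 242.76060507]
 [  0.           0.           1.        ]] -0.07687519770319302 [[ 0.17390501  0.98455564  0.02018   ]
 [ 0.73611381 -0.11635526 -0.66678176]
 [-0.65413569  0.13081146 -0.74497977]] [-0.12698711 -0.36758966  1.742494  ]
top [[613.66049158   0.         318.16910786]
 [  0.         613.66049158 243.47295341]
 [  0.           0.           1.        ]] -0.028362387135373132 [[ 0.01765469 -0.99983268 -0.00478746]
 [-0.99536693 -0.01712281 -0.09461226]
 [ 0.09451446  0.00643562 -0.99550269]] [0.00243735 0.58580211 1.82499885]
```

View pics/scene0.png

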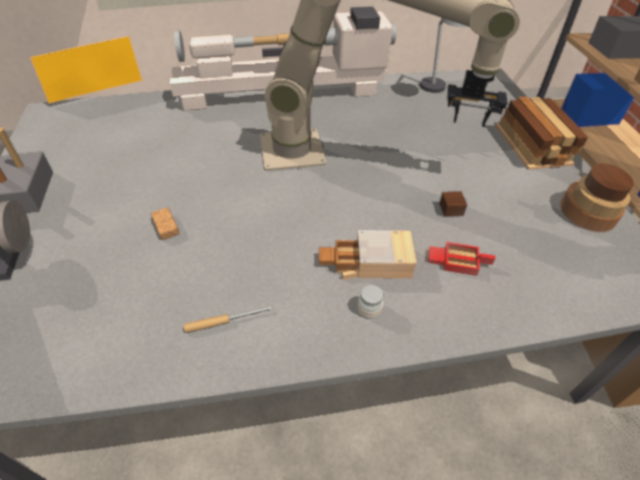

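View pics/top0.png

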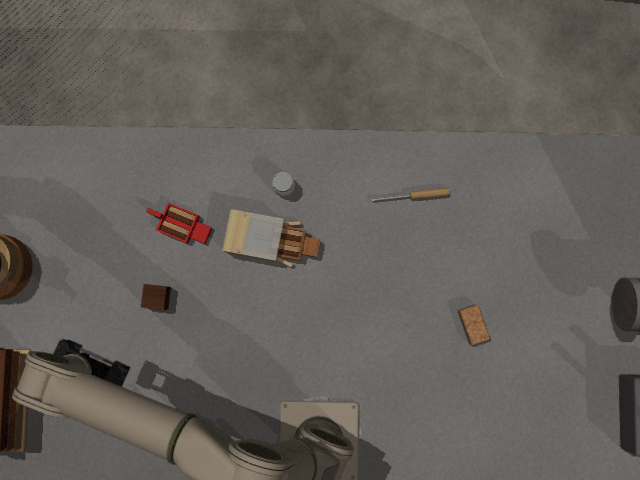

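Candidates for the tray: the wooden one half in the rack (top 300,245; scene 345,257), and a red tray-shaped lookalike (top 180,223; scene 462,258). The description fits the wooden one. I'll check it in a close crop.

Run:
```python
import cv2,numpy as np
a=cv2.imread("pics/top0.png")[190:290,215:345]; cv2.imwrite("pics/topcrop0.png",cv2.resize(a,None,fx=6,fy=6,interpolation=cv2.INTER_CUBIC))
a=cv2.imread("pics/scene0.png")[215:305,305:435]; cv2.imwrite("pics/scenecrop0.png",cv2.resize(a,None,fx=6,fy=6,interpolation=cv2.INTER_CUBIC))
```

```text
(no output)
```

View pics/topcrop0.png

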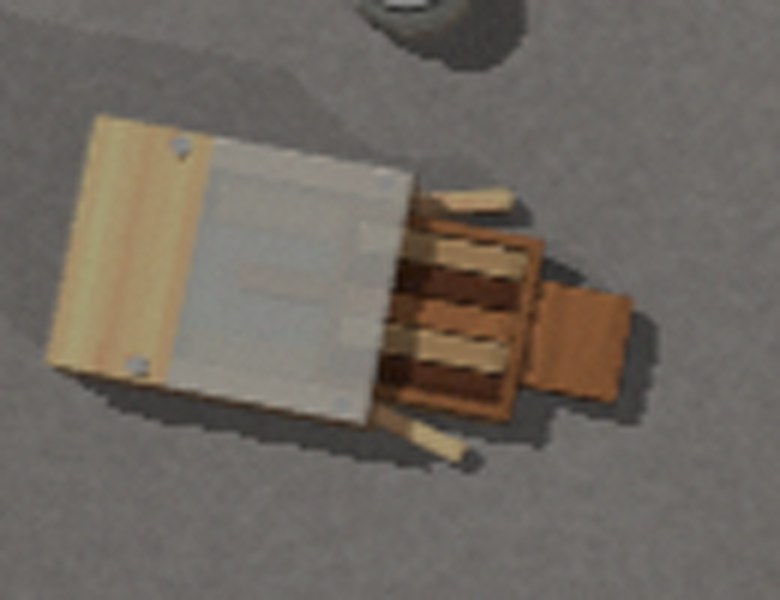

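View pics/scenecrop0.png

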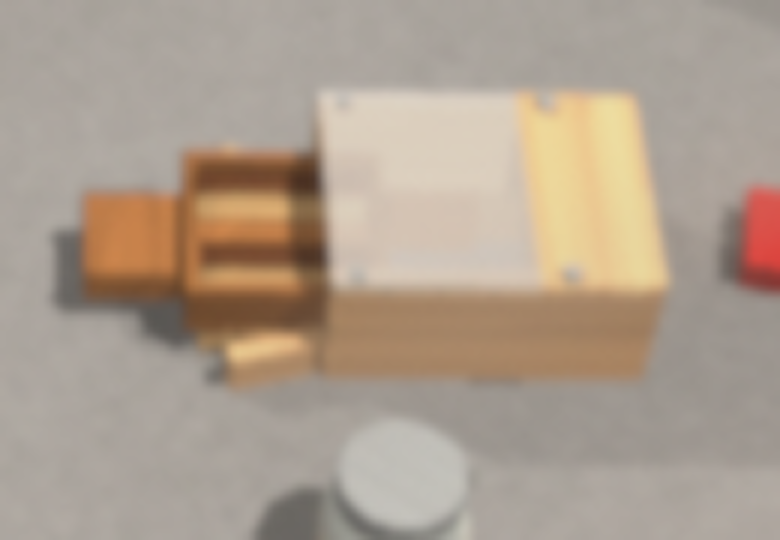

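The crop shows the wooden tray with light and dark blanks and an orange-brown nose (crop 578,342 → top px 311,247). It is outside the mouth of the pale rack with the clear cover. The nose points image-right, which is world -y. Next I'll measure.

```bash
cat > h.py <<'E'
import numpy as np,cv2
def ray2plane(f,uv,z):
    uv=np.asarray(uv,float).reshape(-1,1,2); K=np.asarray(f["camera_matrix"])
    p=cv2.undistortPoints(uv,K,np.array([float(f["k1"]),0,0,0.])).reshape(-1,2)
    d=np.c_[p,np.ones(len(p))]@np.asarray(f["R"]); c=-np.asarray(f["R"]).T@np.asarray(f["t"])
    s=(z-c[2])/d[:,2]; return c+d*s[:,None]
def proj(f,X):
    K=np.asarray(f["camera_matrix"]);R=np.asarray(f["R"]);
    return cv2.projectPoints(np.asarray(X,float).reshape(-1,1,3),cv2.Rodrigues(R)[0],np.asarray(f["t"],float),K,np.array([float(f["k1"]),0,0,0.]))[0].reshape(-1,2)
def cloud(f):
    K=np.asarray(f["camera_matrix"]); z=f["z_map"]; v,u=np.mgrid[:z.shape[0],:z.shape[1]]
    p=cv2.undistortPoints(np.stack([u,v],-1).reshape(-1,1,2).astype(float),K,np.array([float(f["k1"]),0,0,0.])).reshape(-1,2)
    P=np.c_[p,np.ones(len(p))]*z.reshape(-1,1)
    W=(P-np.asarray(f["t"]))@np.asarray(f["R"]); W[z.ravel()==0]=np.nan
    return W.reshape(*z.shape,3)
E
python3 - <<'E'
from h import *
for n in("top","scene"):
    f=dict(np.load(n+"0.npz")); W=cloud(f); img=f["img"]; hsv=cv2.cvtColor(img,cv2.COLOR_RGB2HSV)
    print(n)
    pts={"top":[(311,247),(300,240),(240,233),(265,238),(297,224),(290,264),(155,296),(284,183),(330,290)],"scene":[(328,256),(348,245),(405,250),(380,245),(350,273),(371,298)]}[n]
    for p in pts: print(p,img[p[1],p[0]],hsv[p[1],p[0]],W[p[1],p[0]].round(4))
f=dict(np.load("top0.npz"))
# corners by eye from the crop
o=np.array([215,190]); c=lambda *a:[np.array(x)/6+o-0.4 for x in a]
print("cover/block",ray2plane(f,c((97,117),(48,362),(413,172),(368,425)),.073).round(4))
print("nose",ray2plane(f,c((545,283),(632,295),(617,403),(525,385)),.037).round(4))
E
```

```text
top
(311, 247) [125  80  49] [ 12 155 125] [0.5735 0.0339 0.0407]
(300, 240) [64 39 28] [  9 143  64] [0.594  0.0673 0.0403]
(240, 233) [162 143 105] [ 20  90 162] [0.6082 0.2434 0.0756]
(265, 238) [137 133 124] [ 21  24 137] [0.5951 0.1697 0.0708]
(297, 224) [156 125  94] [ 15 101 156] [0.6442 0.0779 0.0244]
(290, 264) [162 142 105] [ 19  90 162] [0.5223 0.0965 0.0255]
(155, 296) [60 34 24] [  8 153  60] [0.4186 0.4941 0.0503]
(284, 183) [128 130 128] [ 60   4 130] [0.7601 0.1171 0.0743]
(330, 290) [111 108 106] [ 12  11 111] [ 0.4467 -0.0256  0.004 ]
scene
(328, 256) [200 130  75] [ 13 159 200] [0.5908 0.0373 0.0353]
(348, 245) [121  77  51] [ 11 148 121] [0.5607 0.1044 0.0393]
(405, 250) [234 204 148] [ 20  94 234] [0.6333 0.2576 0.0712]
(380, 245) [219 206 189] [ 17  35 219] [0.6043 0.1893 0.0729]
(350, 273) [222 183 132] [ 17 103 222] [0.653  0.0917 0.0209]
(371, 298) [194 191 185] [ 20  12 194] [0.7848 0.1167 0.0747]
cover/block [[0.6793 0.2733 0.073 ]
 [0.5574 0.2936 0.073 ]
 [0.6545 0.1164 0.073 ]
 [0.5292 0.1356 0.073 ]]
nose [[0.6044 0.0512 0.037 ]
 [0.5991 0.0075 0.037 ]
 [0.5447 0.0141 0.037 ]
 [0.553  0.0602 0.037 ]]
```

Run:
```python
from h import *
from scipy.spatial.transform import Rotation as R
M=R.from_quat([0.13607864,0.69384972,-0.13709086,0.69372997]).as_matrix(); print(M.round(3))
print("tool y ang",np.degrees(np.arctan2(M[1,1],M[0,1])),"z ang",np.degrees(np.arctan2(M[1,2],M[0,2])), "az",np.degrees(np.arctan2(.578,.237)))
# refine with masks, both views
for n,(u0,u1,v0,v1) in {"top":(300,325,232,262),"scene":(312,337,240,270)}.items():
    f=dict(np.load(n+"0.npz")); img=f["img"]; s=8
    c=img[v0:v1,u0:u1]; big=cv2.resize(c,None,fx=s,fy=s,interpolation=cv2.INTER_CUBIC); hsv=cv2.cvtColor(big,cv2.COLOR_RGB2HSV)
    m=((hsv[...,0]<18)&(hsv[...,1]>95)&(hsv[...,2]>70)).astype(np.uint8)
    out=big[:,:,::-1].copy(); cs=cv2.findContours(m,0,2)[0]; cs=max(cs,key=cv2.contourArea); cv2.drawContours(out,[cs],-1,(0,255,0),1)
    cv2.imwrite(f"pics/{n}_nose.png",cv2.resize(out,None,fx=2,fy=2))
for n in("top","scene"):
    f=dict(np.load(n+"0.npz"));W=cloud(f)
    lab={"polish_jar":((284,183),(371,298)),}
f=dict(np.load("top0.npz"))
for nm,p,z in [("gouge tip",(373,200),.01),("gouge end",(449,194),.012),("sand",(475,325),.035),("offcut",(155,296),.055),("jar",(284,183),.075)]: print(nm,ray2plane(f,[p],z).round(3))
```

```text
[[-0.     0.379  0.925]
 [-0.001  0.925 -0.379]
 [-1.    -0.001  0.   ]]
tool y ang 67.72547713560834 z ang -22.27451377766853 az 67.70467361502944
gouge tip [[ 0.724 -0.153  0.01 ]]
gouge end [[ 0.747 -0.386  0.012]]
sand [[ 0.35  -0.458  0.035]]
offcut [[0.419 0.493 0.055]]
jar [[0.76  0.117 0.075]]
```

View pics/top_nose.png

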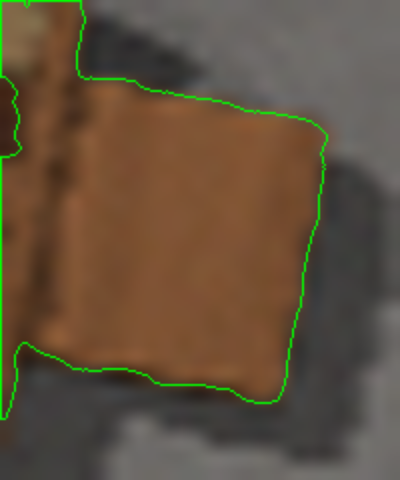

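View pics/scene_nose.png

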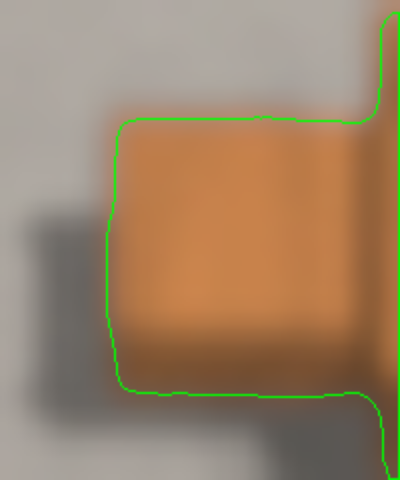

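Run:
```python
from h import *
f=dict(np.load("top0.npz"))
c=(np.array([(327,122),(283,404),(78,78),(22,345)])+.5)/16-.5+np.array([300,232])
P=ray2plane(f,c,.037);print(P.round(4))
f2=dict(np.load("scene0.npz"))
# scene: nose end top edge corners (~(113,120) far/near robot side, (110,~330))
c2=(np.array([(113,117),(108,335),(372,122)])+.5)/16-.5+np.array([312,240]); print(ray2plane(f2,c2,.037).round(4))
# rack top edges refined: edge contrast at cover front and cover sides; project my estimate for checking
ang=np.radians(80.9);a=np.array([np.cos(ang),np.sin(ang),0]);l=np.array([-a[1],a[0],0])
m=np.array([.592,.126,0])
for nm,g in(("top",f),("scene",f2)):
    img=cv2.resize(g["img"][:,:,::-1],None,fx=1,fy=1)
    box=(215,190,130,100) if nm=="top" else(305,215,130,90)
    x,y,w,h=box; big=cv2.resize(img[y:y+h,x:x+w],None,fx=6,fy=6,interpolation=cv2.INTER_CUBIC)
    def draw(L,col):
        q=(proj(g,[m+a*p[0]+l*p[1]+[0,0,p[2]] for p in L])-[x,y]+.5)*6
        cv2.polylines(big,[q.astype(np.int32)],True,col,1)
    draw([(0,.063,.073),(0,-.063,.073),(.16,-.063,.073),(.16,.063,.073)],(0,0,255))
    draw([(-.117,.027,.037),(-.117,-.027,.037),(-.067,-.027,.037),(-.067,.027,.037)],(0,255,0))
    draw([(-.067,.046,.047),(-.067,-.046,.047),(-.0,-.046,.047),(-.0,.046,.047)],(255,0,0))
    draw([(-.047,.06,.024),(-.0,.048,.024)],(255,0,255));draw([(-.047,-.06,.024),(-.0,-.048,.024)],(255,0,255))
    cv2.imwrite(f"pics/{nm}_ov.png",big)
```

```text
[[0.5979 0.0074 0.037 ]
 [0.5447 0.0147 0.037 ]
 [0.6054 0.0544 0.037 ]
 [0.5549 0.0639 0.037 ]]
[[0.5521 0.0154 0.037 ]
 [0.6046 0.0056 0.037 ]
 [0.561  0.0635 0.037 ]]
```

View pics/top_ov.png

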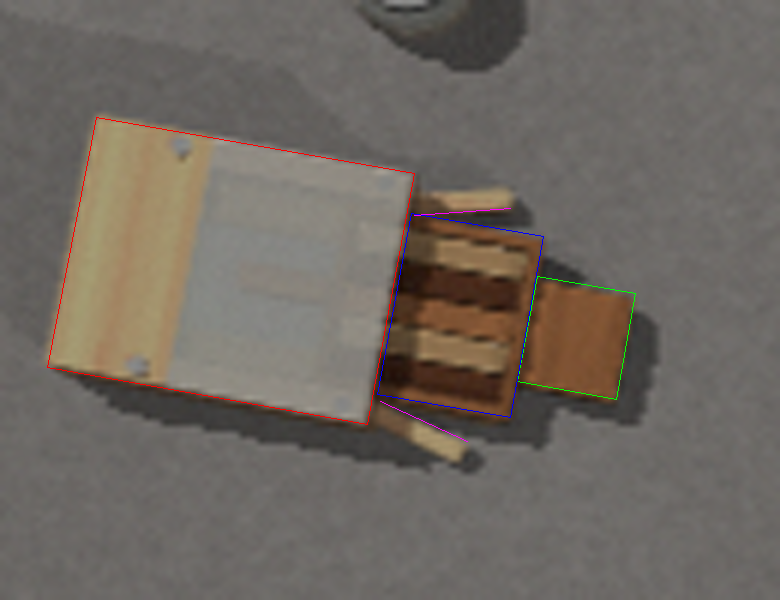

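View pics/scene_ov.png

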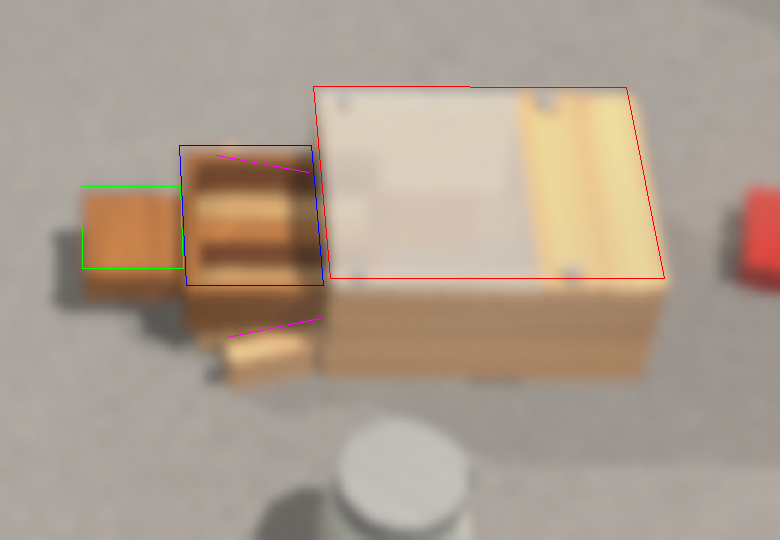

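The top-view overlay fits to under 1 px. The scene view is offset by about 4 mm in x, so I'll check both with the gripper near. First I rotate, then travel above the nose.

Request:
{"name": "jog_arm", "arguments": {"rows": [0,0,0,0.112,0,0,8.7,0,0,0,0.112,0,0,8.7,0,0,0,0.112,0,0,8.7,0,0,0,0.112,0,0,8.7,0,0,0,0.112,0,0,8.7,0,0,0,0.112,0,0,8.7,0,0,0,0.112,0,0,8.7,0,0,0,0.112,0,0,8.7,0,0,0,0.112,0,0,8.7,0,0,0,0.112,0,0,8.7,0,0,0,0.112,0,0,8.7,0,0,0,0.108,0,0,8.7]}}

```text
clock: 1.1
tcp_pos: [0.2368, 0.5781, 0.2221]
tcp_rot: [-0.539, -0.457, 0.539, -0.458]
wrist_force: [0.2, -0.2, 0.4]
opening: 0.0872
```

Request:
{"name": "jog_arm", "arguments": {"rows": [0,2.35,2.69,0,0,0,8.7,0,2.35,2.69,0,0,0,8.7,0,2.35,2.69,0,0,0,8.7,0,2.35,2.69,0,0,0,8.7,0,2.35,2.69,0,0,0,8.7,0,2.35,2.69,0,0,0,8.7,0,2.35,2.69,0,0,0,8.7,0,2.35,2.69,0,0,0,8.7,0,2.35,2.69,0,0,0,8.7,0,2.35,2.69,0,0,0,8.7,0,2.35,2.69,0,0,0,8.7,0,2.35,2.69,0,0,0,8.7,0,2.35,2.69,0,0,0,8.7,0,2.35,2.69,0,0,0,8.7,0,2.35,2.69,0,0,0,8.7,0,2.35,2.69,0,0,0,8.7,0,2.35,2.69,0,0,0,8.7,0,2.35,2.69,0,0,0,8.7]}}

```text
clock: 2.6
tcp_pos: [0.579, 0.0321, 0.2224]
tcp_rot: [-0.538, -0.459, 0.538, -0.459]
wrist_force: [-0.4, 0.8, -0.5]
opening: 0.0869
```

Request:
{"name": "jog_arm", "arguments": {"rows": [3.0,0,0,0,0,0,8.7,3.5,0,0,0,0,0,8.7,3.5,0,0,0,0,0,8.7,3.0,0,0,0,0,0,8.7,2.0,0,0,0,0,0,8.7,0,0,0,0,0,0,8.7]}}

```text
clock: 3.1
tcp_pos: [0.5753, 0.0335, 0.0679]
tcp_rot: [-0.535, -0.46, 0.54, -0.458]
wrist_force: [-0.8, 0.4, -1.1]
opening: 0.087
```

```bash
cat > shot.py <<'E'
import sys
from plant import *
from h import *
def shot(tag,boxes,s=5):
    out={}
    for n,b in boxes.items():
        f=grab_frame(n); np.savez(f"{n}_{tag}.npz",**f); x,y,w,h=b
        out[n]=f
        cv2.imwrite(f"pics/{n}_{tag}.png",cv2.resize(f["img"][y:y+h,x:x+w,::-1],None,fx=s,fy=s,interpolation=cv2.INTER_CUBIC))
    return out
E
python3 - <<'E'
from shot import *
from scipy.spatial.transform import Rotation as R
s=state(); M=R.from_quat(s["tcp_rot"]).as_matrix(); print(s["tcp_pos"],np.degrees(np.arctan2(M[1,1],M[0,1])),M[:,0],s["qpos"])
o=shot("a",{"top":(240,190,120,110),"scene":(290,190,130,110)})
for n in o: print(proj(o[n],[s["tcp_pos"]]))
E
```

```text
[0.5752815  0.03345076 0.06794325] -9.041218429731265 [-0.00740186 -0.00173577 -0.9999711 ] [-0.57968028  0.40200402  0.53882641  1.78323865 -0.23521843  1.02854194
 -0.10990312]
[[310.99714129 245.56760964]]
[[326.08075875 245.03281943]]
```

View pics/top_a.png

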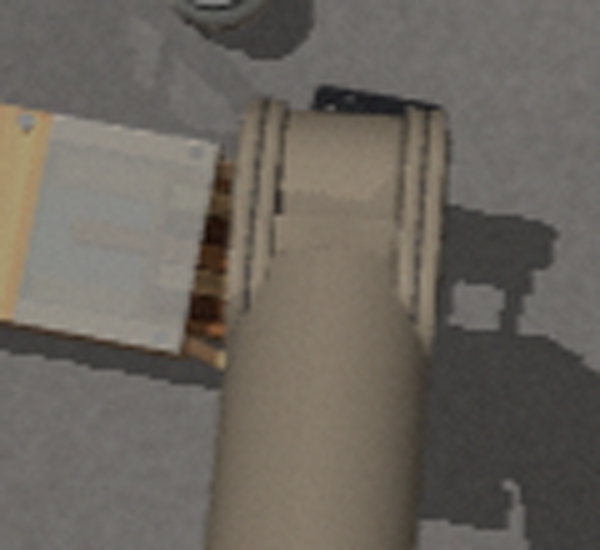

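View pics/scene_a.png

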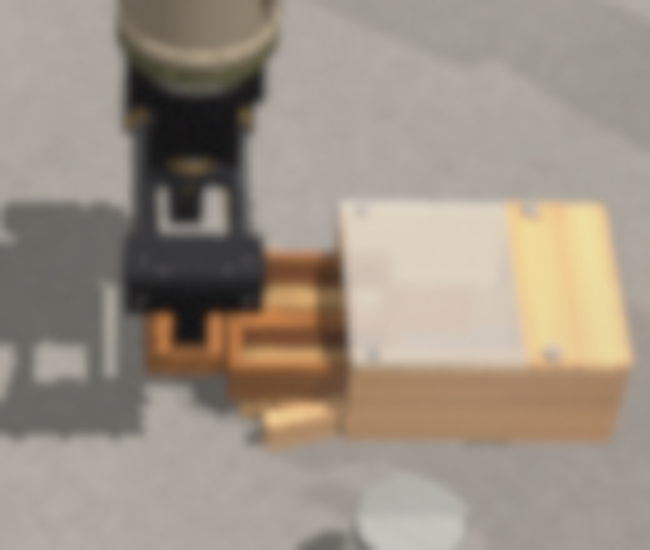

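The scene view shows the jaws straddling the nose: the far finger tip is at crop (190,340), with the nose below it. The jaw centre is about 2 mm short of the mean estimate, so I'll descend with a small correction.

Request:
{"name": "jog_arm", "arguments": {"rows": [1.5,0.1,0,0,0.004,0,8.7,1.5,0.1,0,0,0,0,8.7,1.2,0,0,0,0,0,8.7,1.0,0,0,0,0,0,8.7,0.6,0,0,0,0,0,8.7,0,0,0,0,0,0,8.7,0,0,0,0,0,0,8.7]}}

```text
clock: 3.78
tcp_pos: [0.5807, 0.0335, 0.0149]
tcp_rot: [0.539, 0.46, -0.537, 0.458]
wrist_force: [0.1, -1.5, 1.5]
opening: 0.0867
```

Run:
```python
from shot import *
from scipy.spatial.transform import Rotation as R
s=state(); M=R.from_quat(s["tcp_rot"]).as_matrix(); print(s["tcp_pos"],np.degrees(np.arctan2(M[1,1],M[0,1])),M[:,0],s["wrist_force"])
o=shot("b",{"scene":(290,190,130,110)})
```

```text
[0.58068906 0.03347265 0.01491766] -9.05615716204562 [ 8.67616009e-04  3.96077305e-03 -9.99991780e-01] [ 0.09770597 -1.47761946  1.50380084]
```

View pics/scene_b.png

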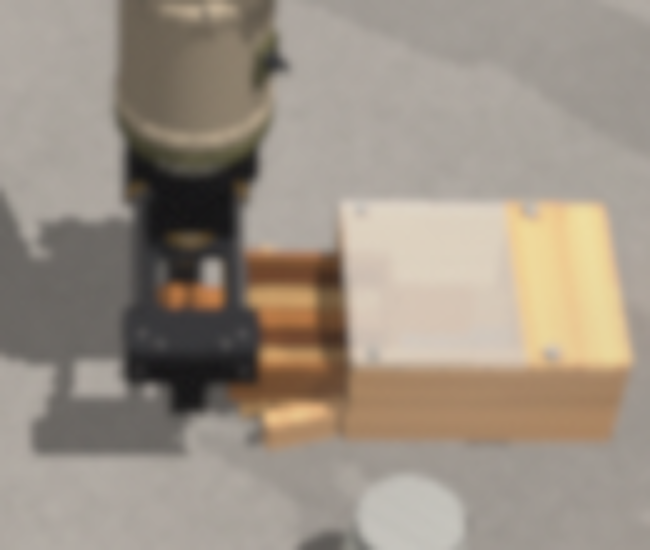

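The jaws straddle the nose. I'll go about 6 mm lower and close softly.

Request:
{"name": "jog_arm", "arguments": {"force": 20, "rows": [0.6,0,0,0,0,0,8.7,0,0,0,0,0,0,7.5,0,0,0,0,0,0,6.5,0,0,0,0,0,0,6.0,0,0,0,0,0,0,5.6,0,0,0,0,0,0,5.0,0,0,0,0,0,0,5.0,0,0,0,0,0,0,5.0,0,0,0,0,0,0,5.0]}}

```text
clock: 4.58
tcp_pos: [0.5802, 0.0335, 0.0085]
tcp_rot: [0.539, 0.46, -0.537, 0.458]
wrist_force: [-1.9, -0.2, 1.7]
opening: 0.054
```

The opening is 54 mm, which matches the nose width. I'll draw it out along the rack axis, slowly at first.

Request:
{"name": "jog_arm", "arguments": {"force": 45, "rows": [0,0,0,0,0,0,5.0,0,0,0.2,0,0,0,5.0,0,0,0.5,0,0,0,5.0,0,0,0.5,0,0,0,5.0,0,0,0.5,0,0,0,5.0,0,0,0.5,0,0,0,5.0,0,0,0.5,0,0,0,5.0]}}

```text
clock: 5.17
tcp_pos: [0.5762, 0.0061, 0.0085]
tcp_rot: [0.539, 0.46, -0.537, 0.458]
wrist_force: [2.0, 2.3, -0.5]
opening: 0.0539
```

Request:
{"name": "jog_arm", "arguments": {"rows": [0,0,0.7,0,0,0,5.0,0,0,0.7,0,0,0,5.0,0,0,0.7,0,0,0,5.0,0,0,0.7,0,0,0,5.0,0,0,0.7,0,0,0,5.0,0,0,0.7,0,0,0,5.0,0,0,0.7,0,0,0,5.0,0,0,0.7,0,0,0,5.0,0,0,0.7,0,0,0,5.0,0,0,0.7,0,0,0,5.0,0,0,0.7,0,0,0,5.0,0,0,0.7,0,0,0,5.0,0,0,0.7,0,0,0,5.0,0,0,0.7,0,0,0,5.0,0,0,0.7,0,0,0,5.0,0,0,0,0,0,0,5.0]}}

```text
clock: 6.5
tcp_pos: [0.5593, -0.0989, 0.0081]
tcp_rot: [0.539, 0.459, -0.537, 0.458]
wrist_force: [0.0, -0.9, -3.9]
opening: 0.0537
```

Run:
```python
from shot import *
s=state(); print(s["tcp_pos"],s["wrist_force"],s["ft_torque"])
o=shot("c",{"scene":(240,190,150,120)})
```

```text
[ 0.55932987 -0.09892596  0.00810155] [ 0.02205471 -0.88725172 -3.88062514] [-0.40052394  0.13519356 -0.00324073]
```

View pics/scene_c.png

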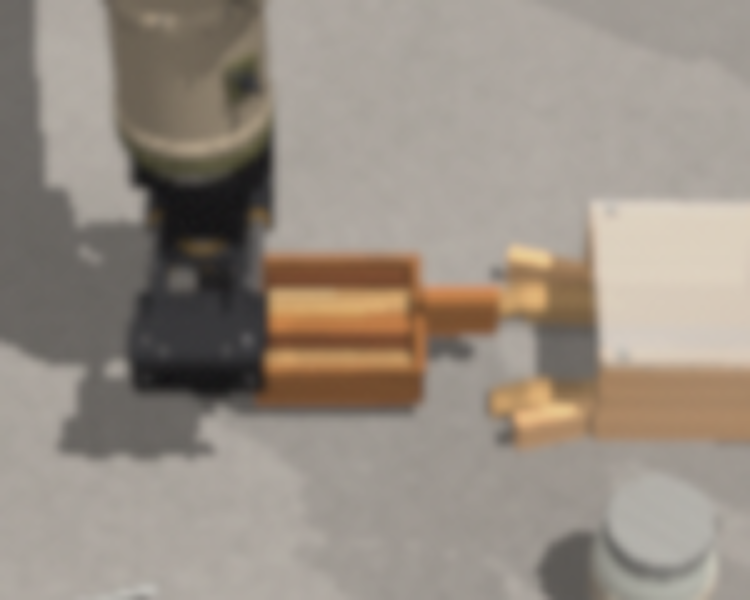

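The tray is held clear of the runners and reads 3.9 N, about 0.35 kg. The handle end is at crop (500,305). I'll carry it away from the rack towards the robot.

Request:
{"name": "jog_arm", "arguments": {"rows": [0,0,1.0,0,0,0,5.0,0,0,1.6,0,0,0,5.0,0,0,1.8,0,0,0,5.0,0,0,1.8,0,0,0,5.0,0,-0.9,1.8,0,0,0,5.0,0,-1.3,1.6,0,0,0,5.0,0,-1.6,1.6,0,0,0,5.0,0,-1.6,1.6,0,0,0,5.0,0,-1.4,1.6,0,0,0,5.0,0,-0.8,1.1,0,0,0,5.0,0,0,0,0,0,0,5.0]}}

```text
clock: 7.47
tcp_pos: [0.458, -0.2406, 0.0075]
tcp_rot: [0.54, 0.459, -0.538, 0.457]
wrist_force: [0.1, -0.8, -3.6]
opening: 0.0537
```

Request:
{"name": "jog_arm", "arguments": {"rows": [0,0,0,0.05,0,0,5.0,0,0,0,0.09,0,0,5.0,0,0,0,0.1,0,0,5.0,0,0,0,0.1,0,0,5.0,0,0,0,0.1,0,0,5.0,0,0,0,0.1,0,0,5.0,0,0,0,0.1,0,0,5.0,0,0,0,0.1,0,0,5.0,0,0,0,0.1,0,0,5.0,0,0,0,0.1,0,0,5.0,0,0,0,0.1,0,0,5.0,0,0,0,0.1,0,0,5.0,0,0,0,0.1,0,0,5.0,0,0,0,0.1,0,0,5.0,0,0,0,0.1,0,0,5.0,0,0,0,0.1,0,0,5.0,0,0,0,0.1,0,0,5.0,0,0,0,0.1,0,0,5.0,0,0,0,0.05,0,0,5.0,0,0,0,0,0,0,5.0]}}

```text
clock: 9.13
tcp_pos: [0.461, -0.2372, 0.0072]
tcp_rot: [-0.694, 0.131, 0.695, 0.134]
wrist_force: [0.3, 0.3, -3.5]
opening: 0.0538
```

Run:
```python
from shot import *
from scipy.spatial.transform import Rotation as R
s=state(); M=R.from_quat(s["tcp_rot"]).as_matrix(); print(s["tcp_pos"],np.degrees(np.arctan2(M[1,1],M[0,1])),M[:,0],s["wrist_force"],s["ft_torque"],s["qpos"])
o=shot("d",{"scene":(190,170,190,150),"top":(270,180,190,150)},4)
```

```text
[ 0.46100735 -0.23722503  0.00724337] -111.65878519889527 [ 5.46708510e-04  4.11286261e-03 -9.99991393e-01] [ 0.25609738  0.25460324 -3.4791776 ] [0.10861485 0.41524372 0.02470827] [-0.42989342  0.52854312  0.99134019  1.99167545 -0.56234724  0.92397596
 -1.09271979]
```

View pics/scene_d.png

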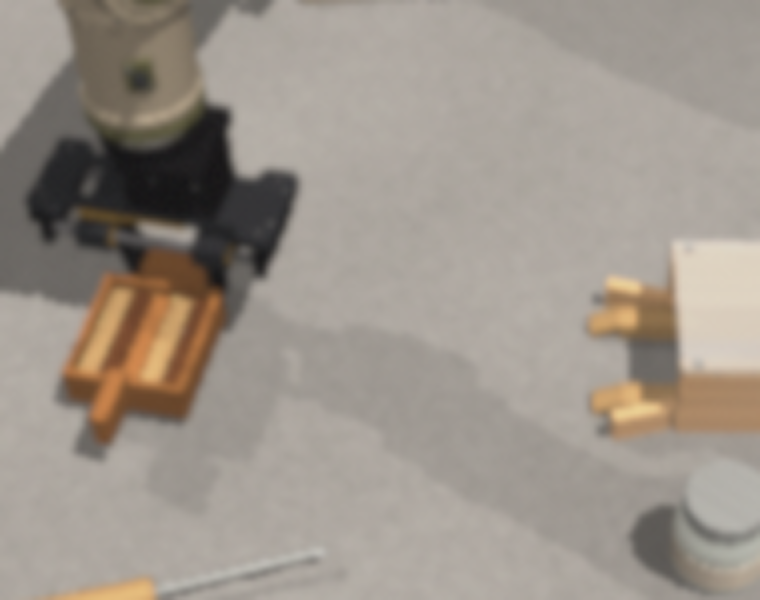

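View pics/top_d.png

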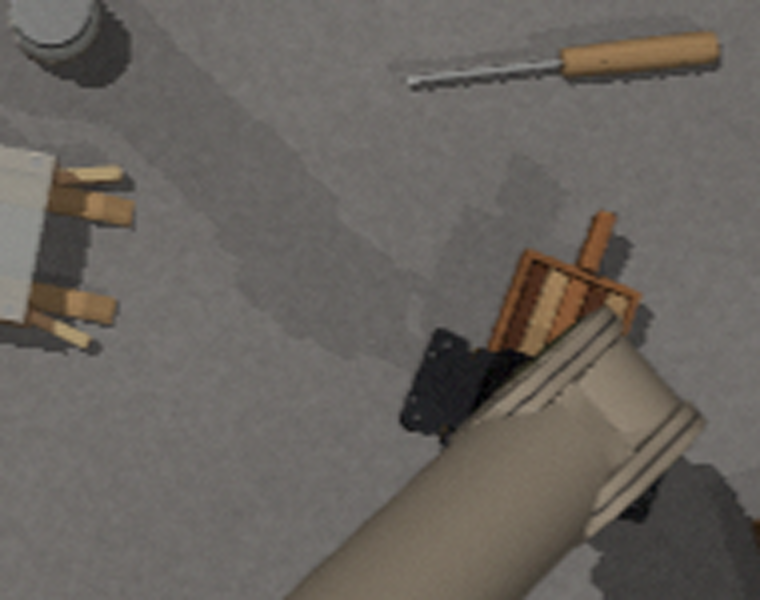

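The rotation went well: the handle is free at top crop (600,235), clear of the gouge. The finger tips leave only about 7 mm of descent, so I'll lower it, tip the handle end down onto the bench, and ease the grip off.

Request:
{"name": "jog_arm", "arguments": {"rows": [0.2,0,0,0,-0.02,0,5.0,0.2,0,0,0,-0.02,0,5.0,0,0,0,0,-0.02,0,5.0,0,0,0,0,0,0,5.0,0,0,0,0,0,0,5.0]}}

```text
clock: 9.65
tcp_pos: [0.4606, -0.2382, 0.0032]
tcp_rot: [-0.673, 0.127, 0.715, 0.138]
wrist_force: [-0.6, 0.8, -2.7]
opening: 0.0532
```

Run:
```python
from shot import *
s=state(); print(s["tcp_pos"],s["wrist_force"],s["ft_torque"])
o=shot("e",{"scene":(190,200,100,100)},6)
```

```text
[ 0.46061784 -0.23821812  0.00320044] [-0.60687187  0.84694588 -2.71012667] [-0.02396698  0.23225074  0.0332164 ]
```

View pics/scene_e.png

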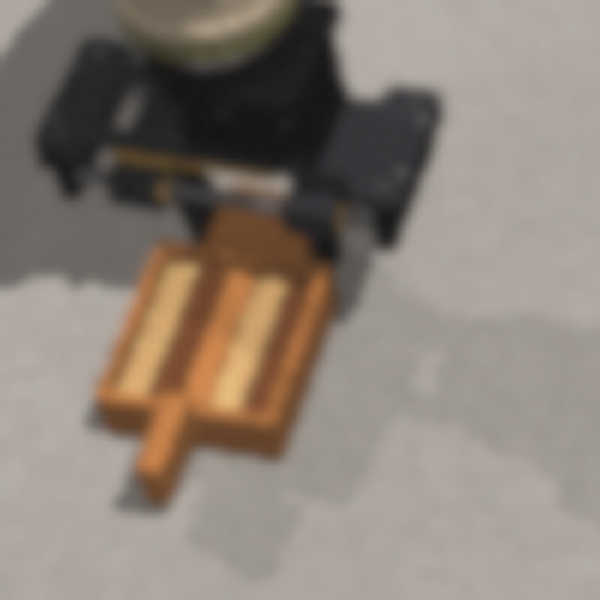

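The wrist load fell to 2.7 N, so the tail rests on the bench. Easing the grip.

Request:
{"name": "jog_arm", "arguments": {"force": 4, "rows": [0,0,0,0,0,0,5.2,0,0,0,0,0,0,5.3,0,0,0,0,0,0,5.35,0,0,0,0,0,0,5.4,0,0,0,0,0,0,5.45,0,0,0,0,0,0,5.5,0,0,0,0,0,0,5.6,0,0,0,0,0,0,5.8]}}

```text
clock: 10.37
tcp_pos: [0.4603, -0.2379, 0.0035]
tcp_rot: [-0.673, 0.127, 0.715, 0.138]
wrist_force: [0.1, 0.0, 0.6]
opening: 0.0567
```

Request:
{"name": "jog_arm", "arguments": {"rows": [0,0,0,0,0,0,7.0,-1.5,0,0,0,0.015,0,8.7,-3,0,0,0,0.015,0,8.7,-3,0,0,0,0.015,0,8.7,-3,0,0,0,0.015,0,8.7,-2.5,0,0,0,0,0,8.7,0,0,0,-0.1,0,0,8.7,0,0,0,-0.12,0,0,8.7,0,0,0,-0.12,0,0,8.7,0,0,0,-0.12,0,0,8.7,0,0,0,-0.12,0,0,8.7,0,0,0,-0.12,0,0,8.7,0,0,0,-0.12,0,0,8.7,0,0,0,-0.12,0,0,8.7,0,0,0,-0.12,0,0,8.7,0,0,0,-0.12,0,0,8.7,0,0,0,-0.12,0,0,8.7,0,0,0,-0.12,0,0,8.7,0,0,0,-0.12,0,0,8.7,0,0,0,-0.12,0,0,8.7]}}

```text
clock: 12.03
tcp_pos: [0.4633, -0.2398, 0.1333]
tcp_rot: [0.566, 0.426, -0.564, 0.424]
wrist_force: [0.3, -0.3, 0.5]
opening: 0.0869
```

Run:
```python
from shot import *
from scipy.spatial.transform import Rotation as R
s=state(); M=R.from_quat(s["tcp_rot"]).as_matrix(); print(s["tcp_pos"],np.degrees(np.arctan2(M[1,1],M[0,1])),M[:,0],s["wrist_force"],s["qpos"])
o=shot("f",{"scene":(190,190,110,100),"top":(360,220,110,100)},6)
```

```text
[ 0.46334179 -0.23980487  0.13329861] -16.174832194415576 [ 6.34596438e-04  4.12296202e-03 -9.99991299e-01] [ 0.34855117 -0.26763741  0.4919747 ] [-0.3603175   0.22515186  0.85325073  1.88088095 -0.19238711  1.11994348
  0.28285122]
```

View pics/scene_f.png

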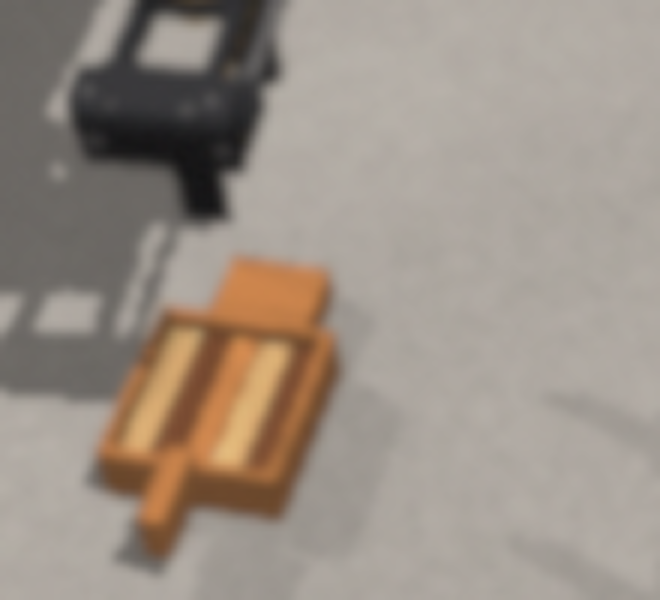

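View pics/top_f.png

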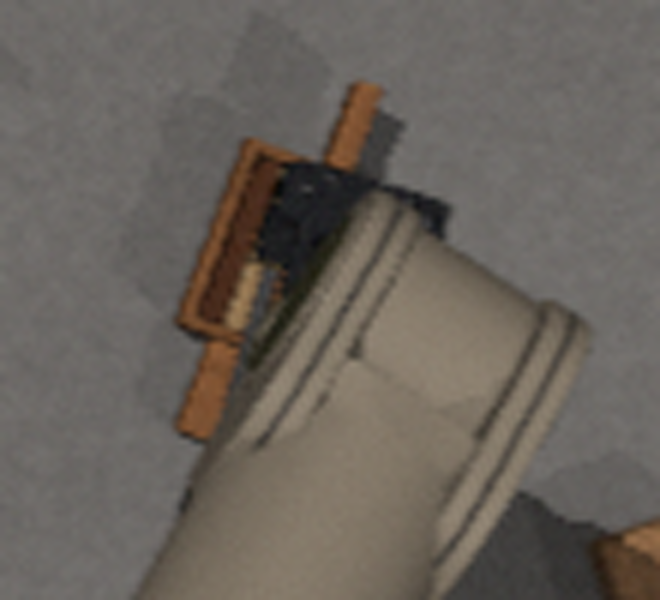

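Run:
```python
from h import *
f=dict(np.load("top_f.npz"))
c=(np.array([(352,83),(383,89),(357,168),(326,160)])+.5)/6-.5+np.array([360,220])
P=ray2plane(f,c,.048);print(P.round(4))
end=(P[0]+P[1])/2;base=(P[2]+P[3])/2; d=base-end; print("end",end,"dir nose",np.degrees(np.arctan2(d[1],d[0])),np.linalg.norm(d))
# body left wall top outer edge: (248,140)->(180,325) z=.032
q=(np.array([(250,138),(180,325)])+.5)/6-.5+np.array([360,220]); Q=ray2plane(f,q,.032); d=Q[1]-Q[0];print(Q.round(4),np.degrees(np.arctan2(d[1],d[0])),np.linalg.norm(d))
f=dict(np.load("scene_f.npz"))
g=lambda L,z: ray2plane(f,(np.array(L)+.5)/6-.5+np.array([190,190]),z)
H=g([(139,510),(165,518),(160,452),(188,460)],.048); print("scene handle",H.round(4)); e=H[:2].mean(0);b=H[2:].mean(0);print(e,b,np.degrees(np.arctan2(*(b-e)[1::-1])),np.linalg.norm(b-e))
u=np.array([np.cos(np.radians(158.4)),np.sin(np.radians(158.4))]); print("top handle mid",end[:2]+.0225*u,"scene",e[:2]+.0225*u,"predicted .598,-.2926")
```

```text
[[ 0.6191 -0.2862  0.048 ]
 [ 0.6164 -0.3017  0.048 ]
 [ 0.5766 -0.2888  0.048 ]
 [ 0.5803 -0.2734  0.048 ]]
end [ 0.61773472 -0.29395746  0.048     ] dir nose 161.84783015073637 0.041314304851622574
[[ 0.5923 -0.2376  0.032 ]
 [ 0.4978 -0.2031  0.032 ]] 159.93415245557324 0.10058278014763151
scene handle [[ 0.6179 -0.2999  0.048 ]
 [ 0.6246 -0.2878  0.048 ]
 [ 0.5839 -0.2894  0.048 ]
 [ 0.5909 -0.2762  0.048 ]]
[ 0.62120654 -0.29384341  0.048     ] [ 0.58740461 -0.28281275  0.048     ] 161.92682737609388 0.03555623455961139
top handle mid [ 0.59681475 -0.28567466] scene [ 0.60028657 -0.28556061] predicted .598,-.2926
```

The tray is flat on the bench and released. The handle midpoint comes out at (0.599,-0.2865) from both views (they agree within about 1 mm after the 3 mm top-camera bias), with the nose at 160.5°. Moving over it.

Request:
{"name": "jog_arm", "arguments": {"rows": [0,2.5,0.1,0,0,0,8.7,0,3.0,0.15,0,0,0,8.7,0,3.0,0.15,0,0,0,8.7,0,3.0,0.15,0,0,0,8.7,0,2.86,0.14,0,0,0,8.7,0,0,0,-0.116,0,0,7,0,0,0,-0.116,0,0,6,0,0,0,-0.116,0,0,5,0,0,0,-0.116,0,0,5,0,0,0,-0.116,0,0,5,0,0,0,-0.116,0,0,5,0,0,0,-0.116,0,0,5,0,0,0,-0.116,0,0,5,0,0,0,-0.116,0,0,5,0,0,0,-0.116,0,0,5,0,0,0,-0.116,0,0,5,0,0,0,-0.116,0,0,5,0,0,0,-0.116,0,0,5,0,0,0,0,0,0,5]}}

```text
clock: 13.72
tcp_pos: [0.5991, -0.2873, 0.1331]
tcp_rot: [0.124, 0.696, -0.122, 0.696]
wrist_force: [-0.1, 0.1, 0.3]
opening: 0.0505
```

Request:
{"name": "jog_arm", "arguments": {"rows": [2.0,0,0,0,0,0,5,2.5,0,0,0,0,0,5,2.0,0,0,0,0,0,5,0.5,0,0,0,0,0,5,0,0,0,0,0,0,5,0,0,0,0,0,0,5]}}

```text
clock: 14.22
tcp_pos: [0.5996, -0.2871, 0.064]
tcp_rot: [0.126, 0.696, -0.123, 0.696]
wrist_force: [0.8, -1.3, 1.2]
opening: 0.0502
```

Run:
```python
from shot import *
from scipy.spatial.transform import Rotation as R
s=state(); M=R.from_quat(s["tcp_rot"]).as_matrix(); print(s["tcp_pos"],np.degrees(np.arctan2(M[1,1],M[0,1])),M[:,0],s["wrist_force"],s["qpos"])
o=shot("g",{"scene":(190,190,110,100)},6)
```

```text
[ 0.59959341 -0.28713855  0.06399189] 69.72386359842224 [ 0.0010805   0.00353446 -0.99999317] [ 0.83159215 -1.25104217  1.23084888] [ 0.05813984  0.57066384  0.44255727  1.53736642 -0.2675563   1.09405353
  1.77979643]
```

View pics/scene_g.png

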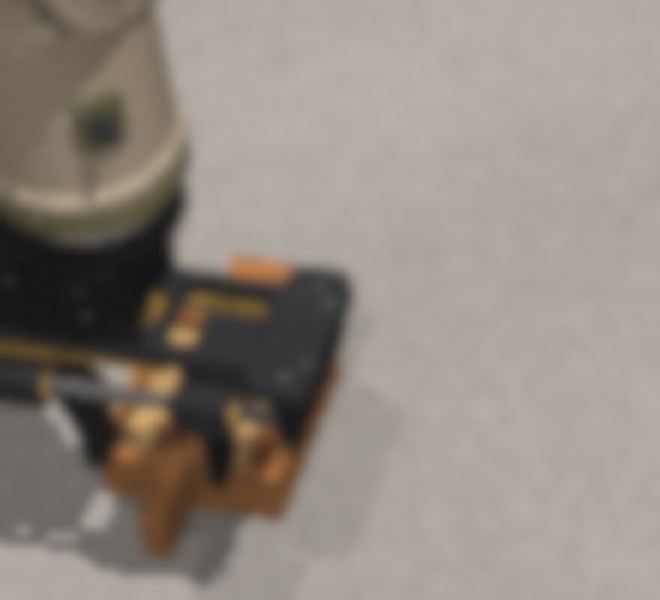

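The fingers straddle the handle. Descending and closing.

Request:
{"name": "jog_arm", "arguments": {"force": 20, "rows": [1.5,0,0,0,0,0,5,1.5,0,0,0,0,0,5,1.2,0,0,0,0,0,5,1.0,0,0,0,0,0,5,0.2,0,0,0,0,0,5,0,0,0,0,0,0,4,0,0,0,0,0,0,3,0,0,0,0,0,0,2.2,0,0,0,0,0,0,1.7,0,0,0,0,0,0,1.2,0,0,0,0,0,0,1.0,0,0,0,0,0,0,1.0]}}

```text
clock: 15.27
tcp_pos: [0.5994, -0.2871, 0.0096]
tcp_rot: [0.125, 0.696, -0.122, 0.696]
wrist_force: [-0.7, -1.9, 1.9]
opening: 0.0139
```

Request:
{"name": "jog_arm", "arguments": {"force": 60, "rows": [0,0,0,0,0,0,0.8,0,0,0,0,0,0,0.8,0,0,0,0,0,0,0.8]}}

```text
clock: 15.52
tcp_pos: [0.5994, -0.2871, 0.0095]
tcp_rot: [0.125, 0.696, -0.122, 0.696]
wrist_force: [-1.0, -1.5, 3.8]
opening: 0.0134
```

Gripped at 14 mm, matching the fin. Lifting 2.5 cm, then checking for droop.

Request:
{"name": "jog_arm", "arguments": {"rows": [-0.5,0,0,0,0,0,0.8,-0.7,0,0,0,0,0,0.8,-0.7,0,0,0,0,0,0.8,-0.6,0,0,0,0,0,0.8,0,0,0,0,0,0,0.8,0,0,0,0,0,0,0.8]}}

```text
clock: 16.02
tcp_pos: [0.5996, -0.2867, 0.0347]
tcp_rot: [0.125, 0.696, -0.122, 0.697]
wrist_force: [-0.8, -0.3, -4.0]
opening: 0.0134
```

Run:
```python
from shot import *
from scipy.spatial.transform import Rotation as R
s=state(); M=R.from_quat(s["tcp_rot"]).as_matrix(); print(s["tcp_pos"],np.degrees(np.arctan2(M[1,1],M[0,1])),M[:,0],s["wrist_force"],s["ft_torque"],s["qpos"])
o=shot("i",{"scene":(190,190,110,100)},6)
```

```text
[ 0.59958924 -0.28671967  0.03471599] 69.90640036067197 [ 0.00152948  0.00389269 -0.99999125] [-0.75023489 -0.34069645 -4.04554039] [-0.05531414 -0.22863858 -0.01325366] [ 0.0660443   0.6027001   0.4304711   1.55672398 -0.28208005  1.04395846
  1.79254138]
```

View pics/scene_i.png

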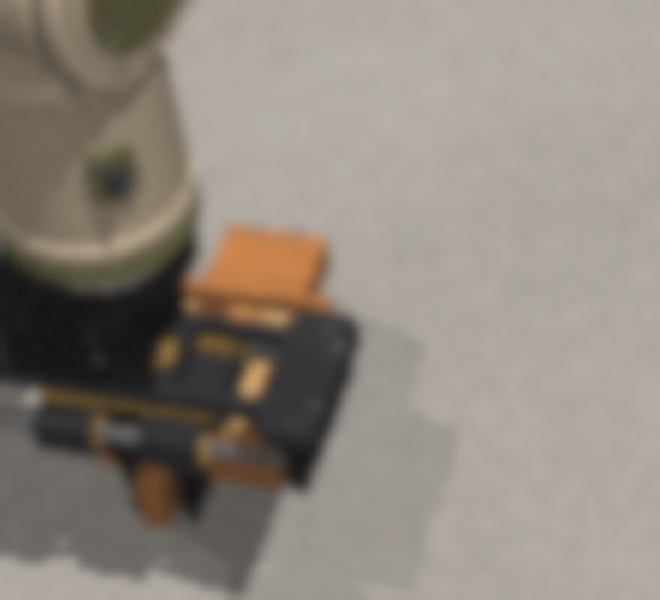

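The tray is fully lifted (4.0 N) and level, with its nose at crop (270,250). Moving to the rack axis, then turning so the nose faces the rack.

Request:
{"name": "jog_arm", "arguments": {"rows": [0,0.9,-0.6,0,0,0,0.8,0,1.6,-1.1,0,0,0,0.8,0,1.8,-1.3,0,0,0,0.8,0,1.9,-1.4,0,0,0,0.8,0,1.9,-1.4,0,0,0,0.8,0,1.9,-1.4,0,0,0,0.8,0,1.7,-1.3,0,0,0,0.8,0,1.2,-0.8,0,0,0,0.8,0,0.6,-0.4,0,0,0,0.8,0,0,0,0,0,0,0.8]}}

```text
clock: 16.9
tcp_pos: [0.5542, -0.1241, 0.0346]
tcp_rot: [0.124, 0.697, -0.121, 0.696]
wrist_force: [0.5, 0.1, -3.4]
opening: 0.0137
```

Request:
{"name": "jog_arm", "arguments": {"rows": [0,0,0,0.05,0,0,0.8,0,0,0,0.08,0,0,0.8,0,0,0,0.1,0,0,0.8,0,0,0,0.1,0,0,0.8,0,0,0,0.1,0,0,0.8,0,0,0,0.1,0,0,0.8,0,0,0,0.1,0,0,0.8,0,0,0,0.1,0,0,0.8,0,0,0,0.1,0,0,0.8,0,0,0,0.1,0,0,0.8,0,0,0,0.1,0,0,0.8,0,0,0,0.1,0,0,0.8,0,0,0,0.1,0,0,0.8,0,0,0,0.1,0,0,0.8,0,0,0,0.05,0,0,0.8,0,0,0,0,0,0,0.8,0,0,0,0,0,0,0.8]}}

```text
clock: 18.32
tcp_pos: [0.5545, -0.1275, 0.0347]
tcp_rot: [0.539, 0.46, -0.537, 0.458]
wrist_force: [0.4, 0.0, -2.6]
opening: 0.0136
```

Run:
```python
from shot import *
from scipy.spatial.transform import Rotation as R
s=state(); M=R.from_quat(s["tcp_rot"]).as_matrix(); print(s["tcp_pos"],np.degrees(np.arctan2(M[1,1],M[0,1])),M[:,0],s["wrist_force"],s["ft_torque"],s["qpos"])
o=shot("j",{"scene":(250,190,150,120),"top":(260,190,150,120)},5)
```

```text
[ 0.55445419 -0.12752021  0.03471987] -9.098717371465082 [ 3.31715709e-04  3.25775386e-03 -9.99994638e-01] [ 0.41578033  0.00983199 -2.55503276] [-0.35798242  0.12186437 -0.02343187] [-0.42288807  0.46897676  0.70098931  1.83789243 -0.36599752  0.967082
  0.27799985]
```

View pics/scene_j.png

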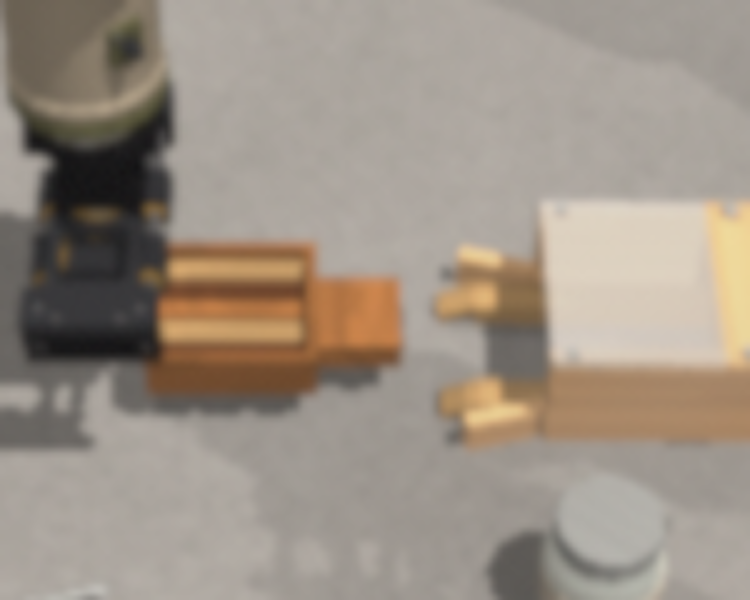

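View pics/top_j.png

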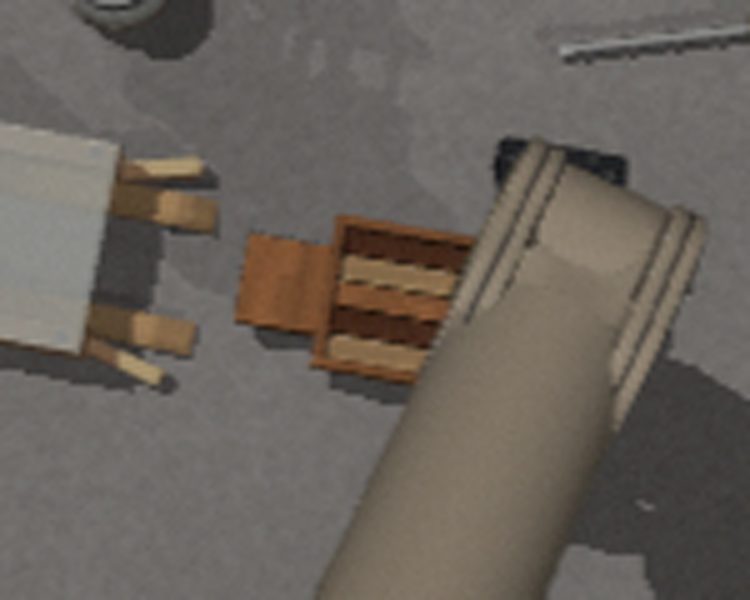

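Run:
```python
from h import *
f=dict(np.load("top_j.npz"));g=lambda L,z: ray2plane(f,(np.array(L)+.5)/5-.5+np.array([260,190]),z)
ang=np.radians(80.9);a=np.array([np.cos(ang),np.sin(ang),0]);l=np.array([-a[1],a[0],0]);m=np.array([.592,.126,0])
for nm,L,z in[("nose end",[(250,233),(236,323)],.047),("body front",[(338,214),(312,367)],.057),("cover",[(121,145),(88,354)],.073)]:
    P=g(L,z);print(nm,P.round(4),"rack x,lat",((P-m)@a).round(4),((P-m)@l).round(4), "ang normal",np.degrees(np.arctan2(*(P[0]-P[1])[1::-1]))+90)
# green overlay of model at current tcp: handle at tcp
s=np.array([.55445,-.12752,0])
print("tcp in rack (top frame)",(s-m)@a,(s-m)@l,"true mouth est",((s-[.595,.1255,0])@a),((s-[.595,.1255,0])@l))
big=cv2.resize(f["img"][190:310,260:410,::-1],None,fx=5,fy=5,interpolation=cv2.INTER_CUBIC)
def draw(L,col,o):
    q=(proj(f,[o+a*p[0]+l*p[1]+[0,0,p[2]] for p in L])-[260,190]+.5)*5
    cv2.polylines(big,[q.astype(np.int32)],True,col,1)
o=s+[-.003,0,.0252]+a*.0725
draw([(.05,.046,.032),(.05,-.046,.032),(-.05,-.046,.032),(-.05,.046,.032)],(255,0,0),o)
draw([(.1,.027,.022),(.1,-.027,.022),(.05,-.027,.022),(.05,.027,.022)],(0,255,0),o)
draw([(0,.063,.073),(0,-.063,.073),(.16,-.063,.073),(.16,.063,.073)],(0,0,255),m)
draw([(-.06,.048,.0),(-.06,.028,.0),(-.038,.028,.015),(-.038,.048,.015)],(255,0,255),m)
draw([(-.06,-.048,.0),(-.06,-.028,.0),(-.038,-.028,.015),(-.038,-.048,.015)],(255,0,255),m)
cv2.imwrite("pics/top_jov.png",big)
```

```text
nose end [[0.6053 0.0385 0.047 ]
 [0.5511 0.0459 0.047 ]] rack x,lat [-0.0843 -0.0856] [-0.0269  0.0277] ang normal 82.29091758838165
body front [[ 6.165e-01 -1.380e-02  5.700e-02]
 [ 5.250e-01  1.000e-04  5.700e-02]] rack x,lat [-0.1342 -0.1349] [-0.0463  0.0462] ang normal 81.34814210453511
cover [[0.6535 0.1153 0.073 ]
 [0.5293 0.1319 0.073 ]] rack x,lat [-0.0008 -0.0041] [-0.0624  0.0628] ang normal 82.40520393176216
tcp in rack (top frame) -0.2562679837128969 -0.003018844766859959 true mouth est -0.2562487510112849 2.247568702001374e-05
```

View pics/top_jov.png

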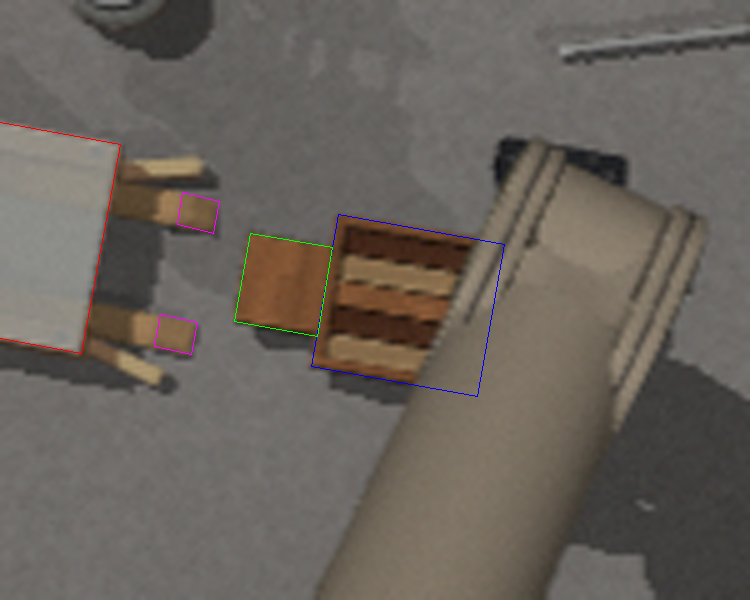

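The tray model at the tool pose fits the image: lateral offset at most 0.4 mm against ±2 mm clearance, and the angle is within about 0.5°. Lowering to about 3 mm over runner height and advancing to the runner tips.

Request:
{"name": "jog_arm", "arguments": {"rows": [0.3,0,-0.5,0,0,0,0.8,0.3,0,-1.0,0,0,0,0.8,0,0,-1.0,0,0,0,0.8,0,0,-1.0,0,0,0,0.8,0,0,-1.0,0,0,0,0.8,0,0,-1.0,0,0,0,0.8,0,0,-1.0,0,0,0,0.8,0,0,-1.0,0,0,0,0.8,0,0,-1.0,0,0,0,0.8,0,0,-0.5,0,0,0,0.8,0,0,0,0,0,0,0.8]}}

```text
clock: 19.33
tcp_pos: [0.5692, -0.0359, 0.0291]
tcp_rot: [0.539, 0.46, -0.537, 0.458]
wrist_force: [-0.6, -0.5, -4.5]
opening: 0.0133
```

```bash
cat > chk.py <<'E'
from shot import *
from scipy.spatial.transform import Rotation as R
ang=np.radians(80.9);a=np.array([np.cos(ang),np.sin(ang),0]);l=np.array([-a[1],a[0],0]);mt=np.array([.595,.1255,0])
def st():
    s=state(); M=R.from_quat(s["tcp_rot"]).as_matrix(); t=s["tcp_pos"]
    print("t",s["clock"],"tray rack x",(t-mt)@a+.0725,"lat",(t-mt)@l,"z",t[2],"yang",np.degrees(np.arctan2(M[1,1],M[0,1])))
    F=s["wrist_force"];print("F ax,lat,z",F@a,F@l,F[2],"T",s["ft_torque"],"open",s["opening"])
E
python3 - <<'E'
from chk import *
st()
o=shot("k",{"scene":(250,190,150,120),"top":(230,190,150,120)},5)
E
```

```text
t 19.3333 tray rack x -0.09095796734211957 lat -5.1836613614289374e-05 z 0.029093317052357865 yang -9.044886002855202
F ax,lat,z -0.5578542966186427 0.5190260945796114 -4.5134166088097105 T [-0.30401796  0.17670034  0.00413492] open 0.01334596855553814
```

View pics/scene_k.png

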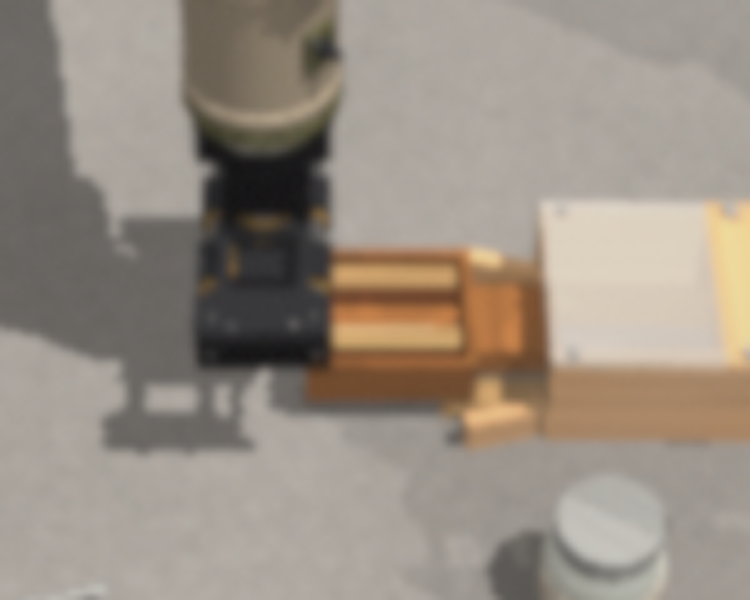

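View pics/top_k.png

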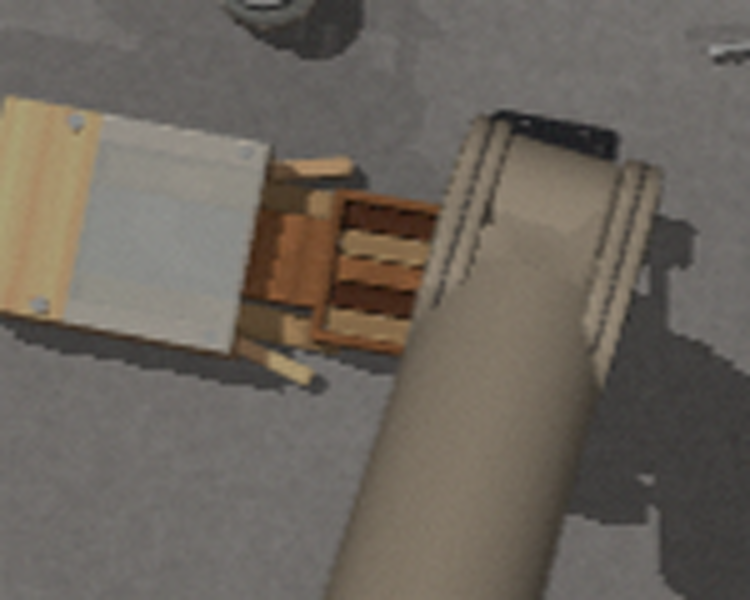

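The nose sits between the guides, centred, and the body front is over the runner flats. Lowering slightly and sliding into the mouth.

Request:
{"name": "jog_arm", "arguments": {"rows": [0.15,0,-0.3,0,0,0,0.8,0.1,0,-0.5,0,0,0,0.8,0,0,-0.5,0,0,0,0.8,0,0,-0.5,0,0,0,0.8,0,0,-0.5,0,0,0,0.8,0,0,-0.5,0,0,0,0.8,0,0,-0.5,0,0,0,0.8,0,0,-0.5,0,0,0,0.8,0,0,-0.5,0,0,0,0.8,0,0,-0.5,0,0,0,0.8,0,0,-0.4,0,0,0,0.8,0,0,0,0,0,0,0.8]}}

```text
clock: 20.43
tcp_pos: [0.5773, 0.0149, 0.0268]
tcp_rot: [0.539, 0.46, -0.537, 0.458]
wrist_force: [-0.1, -0.0, -4.0]
opening: 0.0135
```

Run:
```python
from chk import *
st()
```

```text
t 20.4333 tray rack x -0.03951503732012518 lat -6.555406588289184e-05 z 0.026829103063691497 yang -9.091086436453471
F ax,lat,z -0.04288171464578578 0.10907313299228988 -3.964878878398423 T [-0.2847077   0.17148552  0.03546904] open 0.013511508210241855
```

Request:
{"name": "jog_arm", "arguments": {"rows": [0.1,0,-0.3,0,0,0,0.8,0,0,-0.4,0,0,0,0.8,0,0,-0.4,0,0,0,0.8,0,0,-0.4,0,0,0,0.8,0,0,-0.4,0,0,0,0.8,0,0,-0.4,0,0,0,0.8,0,0,-0.4,0,0,0,0.8,0,0,-0.4,0,0,0,0.8,0,0,-0.3,0,0,0,0.8,0,0,0,0,0,0,0.8]}}

```text
clock: 21.27
tcp_pos: [0.5827, 0.0482, 0.026]
tcp_rot: [0.539, 0.46, -0.537, 0.458]
wrist_force: [0.2, 0.1, -3.9]
opening: 0.0135
```

Run:
```python
from chk import *
st()
o=shot("m",{"scene":(300,190,130,110),"top":(220,190,130,110)},5)
```

```text
t 21.2667 tray rack x -0.005778439367470495 lat -0.00012768178711322677 z 0.025978745308668352 yang -9.105069562071119
F ax,lat,z 0.10819108310754398 -0.23259656992592811 -3.904521279489428 T [-0.29093549  0.06128127 -0.00468292] open 0.013453601044049157
```

View pics/top_m.png

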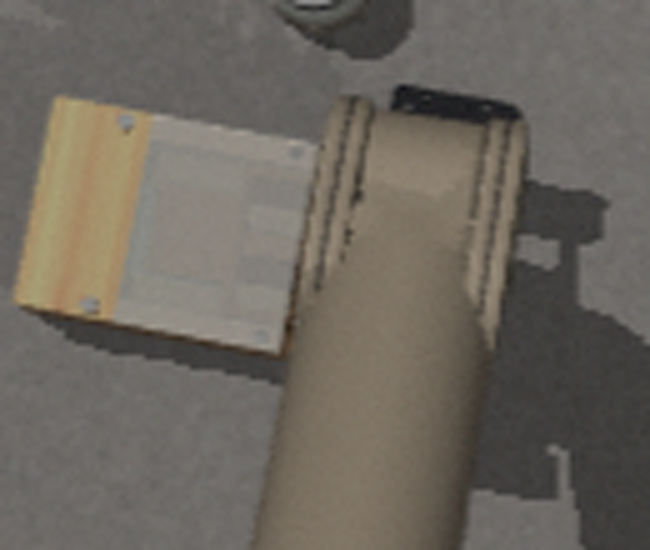

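Request:
{"name": "jog_arm", "arguments": {"rows": [0.1,0,-0.3,0,0,0,0.8,0,0,-0.4,0,0,0,0.8,0,0,-0.4,0,0,0,0.8,0,0,-0.4,0,0,0,0.8,0,0,-0.4,0,0,0,0.8,0,0,-0.4,0,0,0,0.8,0,0,-0.4,0,0,0,0.8,0,0,-0.4,0,0,0,0.8,0,0,-0.4,0,0,0,0.8,0,0,-0.4,0,0,0,0.8,0,0,-0.3,0,0,0,0.8,0,0,-0.3,0,0,0,0.8,0,0,0,0,0,0,0.8]}}

```text
clock: 22.45
tcp_pos: [0.5899, 0.0925, 0.0252]
tcp_rot: [0.539, 0.46, -0.537, 0.458]
wrist_force: [-0.6, 0.9, -3.7]
opening: 0.0137
```

Run:
```python
from chk import *
st()
o=shot("n",{"scene":(300,190,130,110)},5)
```

```text
t 22.45 tray rack x 0.039092634767684625 lat -0.00016633919103009077 z 0.025185450647434392 yang -9.121230953518529
F ax,lat,z 0.8131102363892807 0.7216632062300318 -3.7402332018715416 T [-0.32119583  0.17229769  0.00425519] open 0.0136877073422424
```

View pics/scene_n.png

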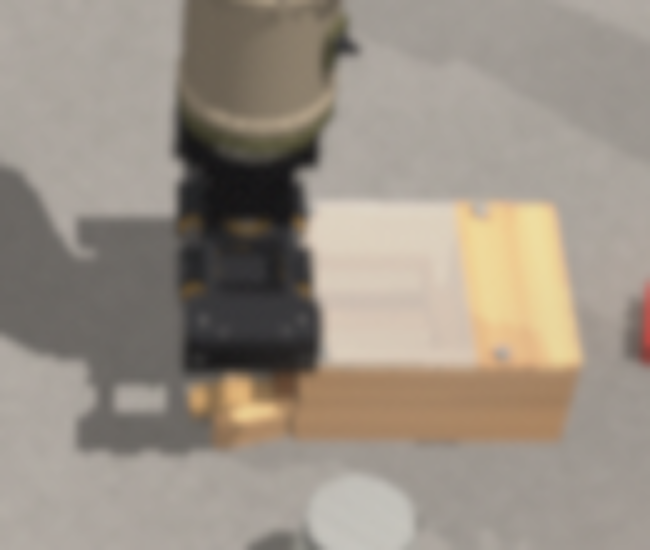

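The nose is in the slot with no contact force, and about 11 mm remain. I'll set it on the runners, drop the grip force so it would slip rather than force, and creep in.

Request:
{"name": "jog_arm", "arguments": {"force": 20, "rows": [0.08,0,0,0,0,0,0.8,0,0,0,0,0,0,0.8,0,0,-0.15,0,0,0,0.8,0,0,-0.15,0,0,0,0.8,0,0,-0.15,0,0,0,0.8,0,0,-0.15,0,0,0,0.8,0,0,0,0,0,0,0.8]}}

```text
clock: 23.08
tcp_pos: [0.59, 0.0954, 0.0245]
tcp_rot: [0.539, 0.459, -0.539, 0.457]
wrist_force: [-6.9, -5.4, 4.3]
opening: 0.0132
```

Run:
```python
from chk import *
st()
```

```text
t 23.0833 tray rack x 0.04203913202622528 lat 0.00014856566886603932 z 0.02452073068596803 yang -9.276251913270471
F ax,lat,z -6.408548095682659 5.979552302355418 4.300300377593761 T [-1.08267401  1.38376108  0.013409  ] open 0.013194995924112716
```

Run:
```python
from chk import *
o=shot("p",{"scene":(330,220,90,70),"top":(215,200,80,70)},8)
```

```text
(no output)
```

View pics/top_p.png

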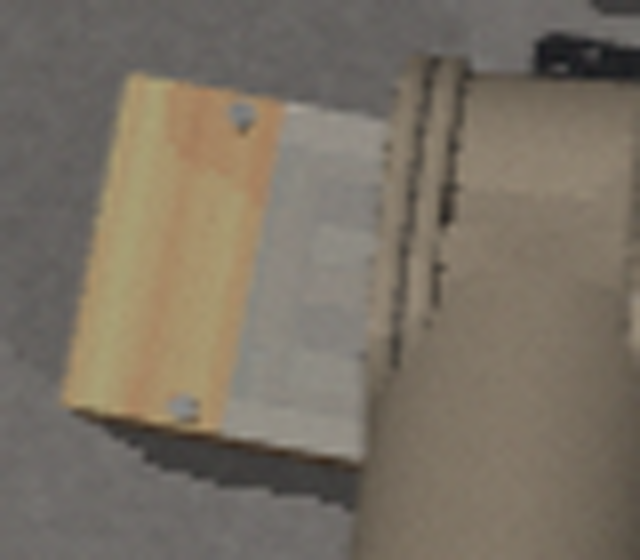

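View pics/scene_p.png

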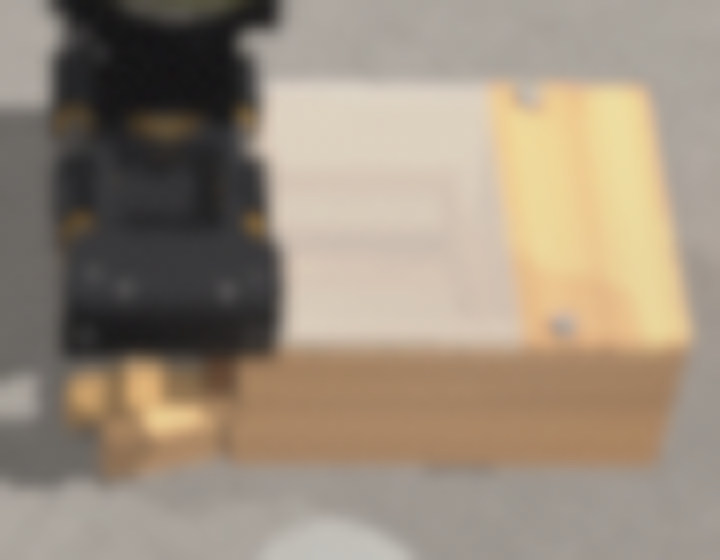

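Run:
```python
from h import *
ang=np.radians(80.9);a=np.array([np.cos(ang),np.sin(ang),0]);l=np.array([-a[1],a[0],0])
def ov(n,x,y,w,h,s,m,xs):
    f=dict(np.load(n+"_p.npz")); big=f["img"][y:y+h,x:x+w,::-1]
    big=cv2.resize(big,None,fx=s,fy=s,interpolation=cv2.INTER_CUBIC)
    lab=cv2.cvtColor(big,cv2.COLOR_BGR2LAB); lab[...,0]=cv2.createCLAHE(4,(6,6)).apply(lab[...,0]); big=cv2.cvtColor(lab,cv2.COLOR_LAB2BGR)
    raw=big.copy()
    def draw(L,col,o):
        q=(proj(f,[o+a*p[0]+l*p[1]+[0,0,p[2]] for p in L])-[x,y]+.5)*s
        cv2.polylines(big,[q.astype(np.int32)],True,col,1)
    draw([(0,.063,.073),(0,-.063,.073),(.16,-.063,.073),(.16,.063,.073)],(0,0,255),m)
    for X,c in xs:
        o=m+a*X+[0,0,.0155]
        draw([(.05,.046,.032),(.05,-.046,.032),(-.05,-.046,.032),(-.05,.046,.032)],c,o)
    cv2.imwrite(f"pics/{n}_pov.png",np.hstack([raw[:, :raw.shape[1]],])); cv2.imwrite(f"pics/{n}_pov2.png",big)
ov("scene",330,220,90,70,8,np.array([.5965,.126,0]),[(.042,(255,0,0)),(.05,(0,200,0))])
ov("top",215,200,80,70,8,np.array([.592,.126,0]),[(.042,(255,0,0)),(.05,(0,200,0))])
```

```text
(no output)
```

View pics/scene_pov2.png

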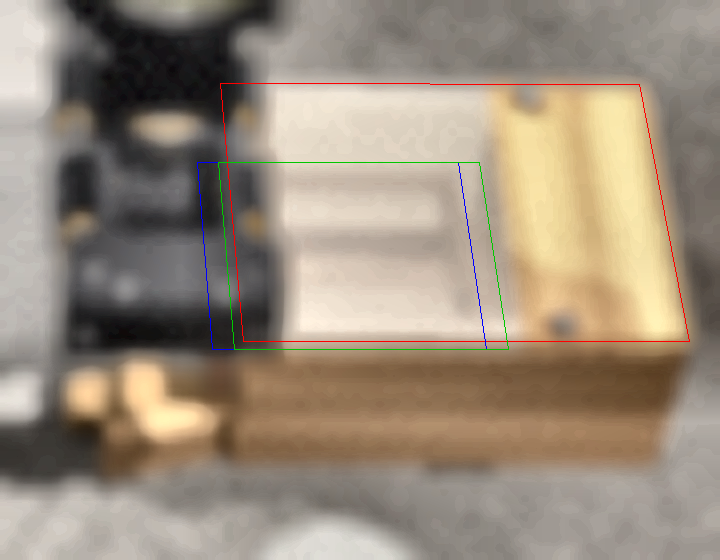

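View pics/top_pov2.png

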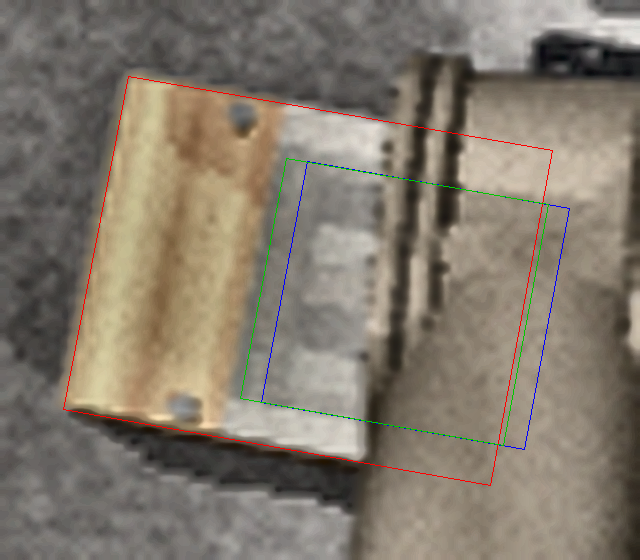

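The views and tool pose agree that the tray is about 8 mm short, with contact at about 6 N axial and 6 N lateral plus some downward pressing. I won't push. I'll back off a little, relieve the contact and read the forces.

Request:
{"name": "jog_arm", "arguments": {"rows": [-0.05,0,0.3,0,0,0,0.8,0,0,0.3,0,0,0,0.8,0,0,0,0,0,0,0.8]}}

```text
clock: 23.43
tcp_pos: [0.5896, 0.0912, 0.0248]
tcp_rot: [0.539, 0.459, -0.537, 0.457]
wrist_force: [-4.3, -1.3, -1.9]
opening: 0.0141
```

Run:
```python
from chk import *
st()
```

```text
t 23.4333 tray rack x 0.037736188741951615 lat -6.521965288690674e-05 z 0.024809852027011463 yang -9.185760761499017
F ax,lat,z -1.9290140851540416 4.069146354358038 -1.9283014460265218 T [-0.17894447  0.7729388   0.18741611] open 0.014080932025029065
```

There's still 4 N lateral, so the tray rubs the far (+x) wall. Shifting 1 mm towards the robot.

Request:
{"name": "jog_arm", "arguments": {"rows": [0,-0.05,0,0,0,0,0.8,0,-0.05,0,0,0,0,0.8,0,0,0,0,0,0,0.8,0,0,0,0,0,0,0.8]}}

```text
clock: 23.77
tcp_pos: [0.5891, 0.0916, 0.025]
tcp_rot: [0.54, 0.459, -0.537, 0.458]
wrist_force: [-0.7, -1.2, -2.0]
opening: 0.0133
```

Run:
```python
from chk import *
st()
```

```text
t 23.7667 tray rack x 0.03806237677947772 lat 0.0004711132869538975 z 0.024989546416287686 yang -9.180889981918352
F ax,lat,z -1.2751129972022395 0.460454171596998 -2.0402141589115868 T [-0.33148074  0.0533208  -0.0434821 ] open 0.013333323868848725
```

Request:
{"name": "jog_arm", "arguments": {"rows": [0,0,-0.1,0,0,0,0.8,0,0,-0.1,0,0,0,0.8,0,0,-0.1,0,0,0,0.8,0,0,-0.1,0,0,0,0.8,0,0,-0.1,0,0,0,0.8,0,0,0,0,0,0,0.8]}}

```text
clock: 24.27
tcp_pos: [0.5897, 0.0971, 0.0249]
tcp_rot: [0.539, 0.459, -0.537, 0.458]
wrist_force: [0.4, 0.4, -2.4]
opening: 0.014
```

Run:
```python
from chk import *
st()
```

```text
t 24.2667 tray rack x 0.043584679710310735 lat 0.0007525065579855048 z 0.024935631425727103 yang -9.150088960500184
F ax,lat,z 0.42477206489292585 -0.303532820950595 -2.38701286849835 T [-0.17867624  0.0115549  -0.03758576] open 0.014035603994805513
```

Now it passes freely: the tray is at 43.6 mm with under 0.5 N. Continuing to creep.

Request:
{"name": "jog_arm", "arguments": {"rows": [0,0,-0.1,0,0,0,0.8,0,0,-0.1,0,0,0,0.8,0,0,-0.1,0,0,0,0.8,0,0,-0.1,0,0,0,0.8,0,0,0,0,0,0,0.8]}}

```text
clock: 24.68
tcp_pos: [0.5903, 0.101, 0.0249]
tcp_rot: [0.539, 0.459, -0.537, 0.458]
wrist_force: [-0.2, 0.0, -2.2]
opening: 0.0139
```

Run:
```python
from chk import *
st()
```

```text
t 24.6833 tray rack x 0.04757698253980471 lat 0.0007741947351847252 z 0.024941051391439616 yang -9.14998023835327
F ax,lat,z 2.6053649097485105e-05 0.20850256100073197 -2.190441327487081 T [-0.1716721   0.06161306  0.00105264] open 0.013869640690134835
```

Request:
{"name": "jog_arm", "arguments": {"rows": [0,0,-0.08,0,0,0,0.8,0,0,-0.08,0,0,0,0.8,0,0,-0.08,0,0,0,0.8,0,0,0,0,0,0,0.8]}}

```text
clock: 25.02
tcp_pos: [0.5906, 0.1032, 0.0249]
tcp_rot: [0.539, 0.459, -0.537, 0.458]
wrist_force: [1.1, -0.3, -3.5]
opening: 0.0141
```

Run:
```python
from chk import *
st()
```

```text
t 25.0167 tray rack x 0.04983592504335889 lat 0.0007937608352982686 z 0.024923943138030293 yang -9.154470236586663
F ax,lat,z -0.0806170523692814 -1.1580150515606271 -3.539094608918197 T [-0.19892742  0.04519522 -0.00059499] open 0.014142271194485332
```

Request:
{"name": "jog_arm", "arguments": {"rows": [0,0,-0.06,0,0,0,0.8,0,0,-0.06,0,0,0,0.8,0,0,-0.06,0,0,0,0.8,0,0,0,0,0,0,0.8]}}

```text
clock: 25.35
tcp_pos: [0.5905, 0.1037, 0.0248]
tcp_rot: [0.539, 0.459, -0.538, 0.457]
wrist_force: [-2.1, -4.4, -2.8]
opening: 0.0137
```

Run:
```python
from chk import *
st()
```

```text
t 25.35 tray rack x 0.050285631834052893 lat 0.0009615185506104199 z 0.024806657933731113 yang -9.222055190724827
F ax,lat,z -4.633395397226018 1.3902814716830358 -2.8473977975253693 T [-1.0382847   0.42417138 -0.04650056] open 0.013650637158874428
```

Firm contact at tray x = 50.3 mm (home is 50.0), with mostly axial force. One more small nudge to confirm it's the stop, then a look.

Request:
{"name": "jog_arm", "arguments": {"rows": [0,0,-0.08,0,0,0,0.8,0,0,0,0,0,0,0.8]}}

```text
clock: 25.52
tcp_pos: [0.5904, 0.1038, 0.0247]
tcp_rot: [0.539, 0.459, -0.538, 0.457]
wrist_force: [-3.8, -6.6, -1.3]
opening: 0.0139
```

```bash
sed -i 's/_p.npz/_r.npz/' /dev/null
python3 - <<'E'
from chk import *
st()
o=shot("r",{"scene":(330,220,90,70),"top":(215,200,80,70)},8)
for n in("scene","top"):
    b=cv2.imread(f"pics/{n}_r.png"); lab=cv2.cvtColor(b,cv2.COLOR_BGR2LAB); lab[...,0]=cv2.createCLAHE(4,(6,6)).apply(lab[...,0]); cv2.imwrite(f"pics/{n}_r2.png",cv2.cvtColor(lab,cv2.COLOR_LAB2BGR))
E
```

```text
t 25.5167 tray rack x 0.050308162421901476 lat 0.0011061108685835814 z 0.024715031516695504 yang -9.252936882500919
F ax,lat,z -7.099876833963021 2.666885467741097 -1.3212621369729565 T [-1.46374987  0.63849333 -0.03133503] open 0.013864434136822668sed: couldn't edit /dev/null: not a regular file
```

View pics/top_r2.png

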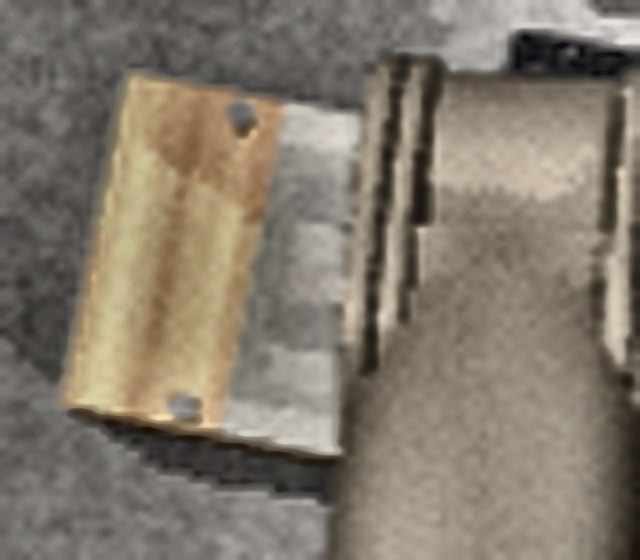

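View pics/scene_r2.png

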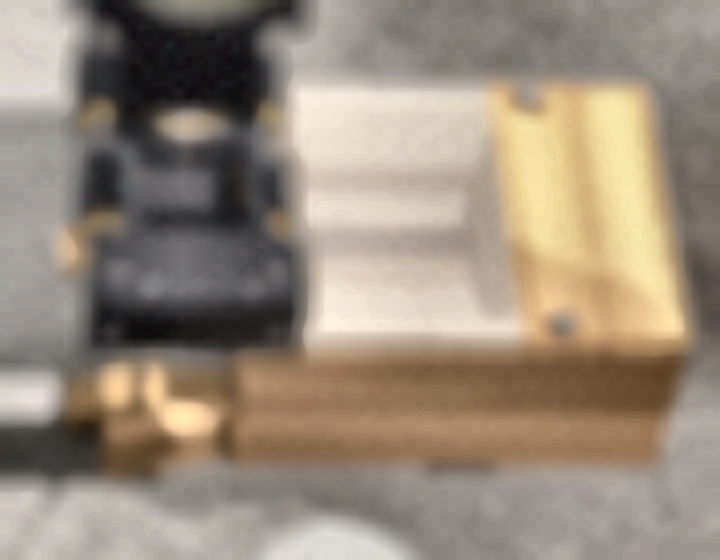

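The light blanks' front edge moved from crop x≈318 to 297, about 7.6 mm. Pushing raised the force to 7 N with no travel, so this is the stop. Easing the lateral load and releasing.

Request:
{"name": "jog_arm", "arguments": {"force": 6, "rows": [0,-0.05,0,0,0,0,1.0,0,0,0,0,0,0,1.3,0,0,0,0,0,0,1.5,0,0,0,0,0,0,1.8,0,0,0,0,0,0,2.4,0,0,0,0,0,0,3.2,0,0,0,0,0,0,3.6,0,0,0,0,0,0,3.6]}}

```text
clock: 26.28
tcp_pos: [0.5907, 0.1059, 0.0251]
tcp_rot: [0.54, 0.459, -0.537, 0.458]
wrist_force: [-0.2, 0.3, -0.1]
opening: 0.0333
```

Run:
```python
from chk import *
st()
```

```text
t 26.2833 tray rack x 0.05247548250048083 lat 0.001183432670740997 z 0.02507852936049235 yang -9.149886291792404
F ax,lat,z 0.22145611276445215 0.2263150477040084 -0.12950055953217282 T [-0.08948533  0.06720956  0.02592267] open 0.03327963514508485
```

Request:
{"name": "jog_arm", "arguments": {"rows": [-0.5,0,0,0,0,0,3.6,-1.0,0,0,0,0,0,3.6,-1.5,0,0,0,0,0,3.6,-2,0,0,0,0,0,3.6,-2.5,0,0,0,0,0,3.6,-2.5,0,0,0,0,0,3.6,-2.5,0,0,0,0,0,3.6,0,-1,3,0,0,0,3.6,0,-1,3,0,0,0,3.6,0,-1,3,0,0,0,3.6,0,-1,3,0,0,0,3.6,0,-1,3,0,0,0,3.6,0,-1,3,0,0,0,3.6,0,-1,3,0,0,0,3.6,0,-1,3,0,0,0,3.6,0,0,0,0,0,0,3.6]}}

```text
clock: 27.62
tcp_pos: [0.4705, -0.125, 0.1499]
tcp_rot: [0.542, 0.457, -0.539, 0.455]
wrist_force: [-0.5, -0.2, 0.3]
opening: 0.0359
```

Run:
```python
from chk import *
print(state()["tcp_pos"])
o=shot("s",{"scene":(300,205,130,100),"top":(215,190,130,100)},6)
cv2.imwrite("pics/top_full_s.png",o["top"]["img"][:,:,::-1])
f=o["top"];big=cv2.imread("pics/top_s.png"); m=np.array([.592,.126,0])
def draw(L,col,o):
    q=(proj(f,[o+a*p[0]+l*p[1]+[0,0,p[2]] for p in L])-[215,190]+.5)*6
    cv2.polylines(big,[q.astype(np.int32)],True,col,1)
T=m+a*.05+[0,0,.015]
draw([(-.095,.007,.048),(-.095,-.007,.048),(-.05,-.007,.048),(-.05,.007,.048)],(0,255,0),T)
draw([(.05,.046,.032),(.05,-.046,.032),(-.05,-.046,.032),(-.05,.046,.032)],(255,0,0),T)
cv2.imwrite("pics/top_sov.png",big)
# bystanders before/after
f0=dict(np.load("top0.npz"))["img"].astype(int); d=np.abs(f0-f["img"].astype(int)).max(2)
for nm,(x,y,r) in dict(jar=(284,183,14),gouge=(410,196,40),sand=(475,325,18),offcut=(155,296,16),red=(180,224,34)).items(): print(nm,d[y-r:y+r,x-r:x+r].max(),np.median(d[y-r:y+r,x-r:x+r]),(d[y-r:y+r,x-r:x+r]>40).sum())
```

```text
[ 0.4705494  -0.12503541  0.14992746]
jar 21 3.0 0
gouge 10 2.0 0
sand 9 2.0 0
offcut 22 4.0 0
red 48 3.0 1
```

View pics/top_sov.png

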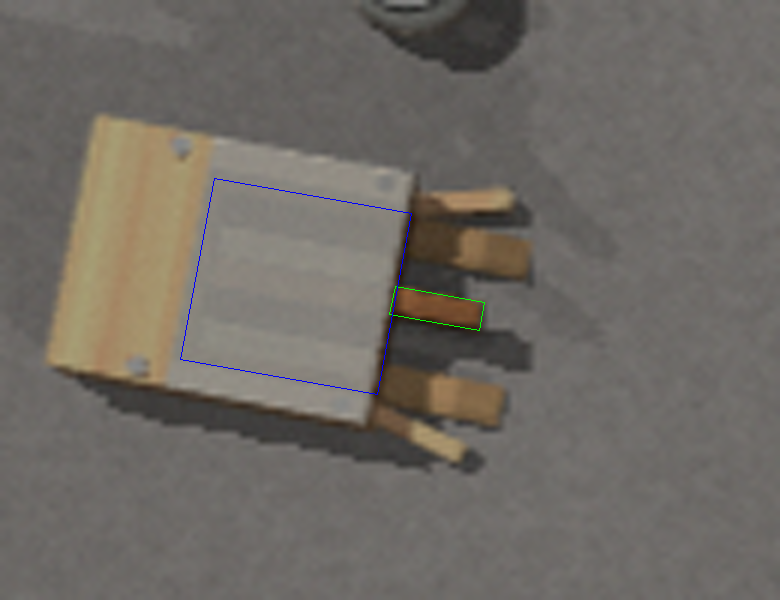

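View pics/scene_s.png

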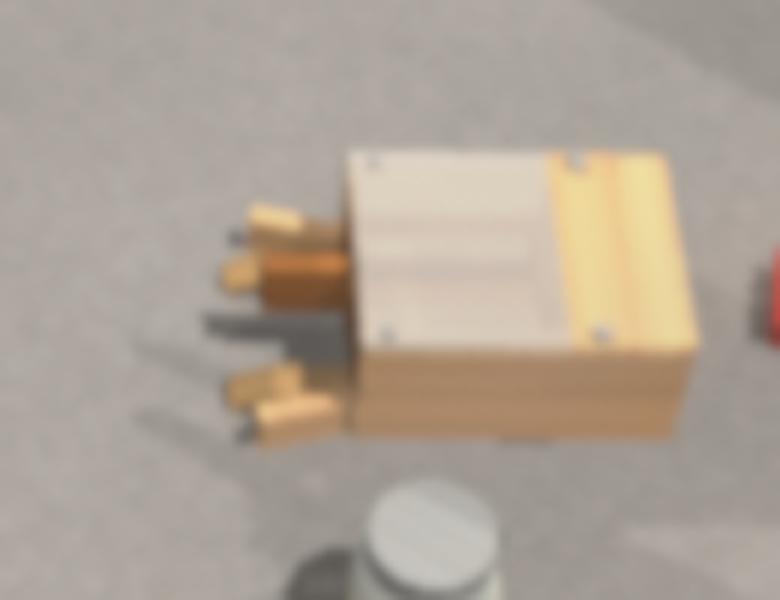

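View pics/top_full_s.png

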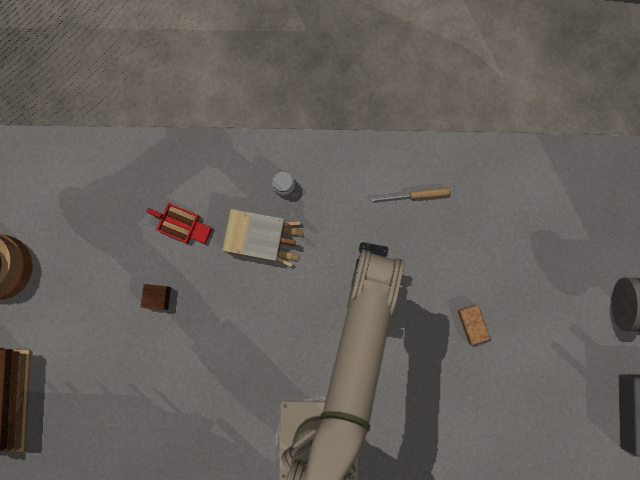

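The handle's end edge (crop 482,318) coincides with the drawn fully-home outline, the rear is flush with the mouth, and the bystanders are unmoved. Handing in.

```bash
python3 -c "
from plant import *
print(finish_job(), state()['clock'])"
```

```text
the job is handed in; nothing more can be done
the job is handed in; nothing more can be done
```

The tray is in the rack nose first and fully home against its stop. I let go of it there and handed the job in at about 28 s of the 72 s allowed.

**What I did:** I drew the tray out by its nose and turned it about 100° in the air. Then I set it down on the bench clear of the rack and let go. Next I took it by its handle, turned it to face the rack and slid it in.

**What went wrong on the way:** It caught about 8 mm short, rubbing the far channel wall with about 6 N axial and 6 N sideways. I backed off, shifted 1 mm towards the robot, and it then ran freely with under about 1 N.

**Last checks:**
- **Stop reached:** the tool pose put the tray at rack x 50.3 mm, where 50.0 is home. Pushing up to 7 N gave no further travel.
- **Final pictures:** the handle end matches the drawn home outline within about 1 mm. The rear is flush with the mouth.
- **Bystanders:** the jar, gouge, offcut, sanding block and red lookalike tray look unmoved. In the before/after comparison only one pixel changed noticeably, near the red tray.
- **Arm:** clear of everything.

**What disagreed:** the two cameras differed by about 4 mm in x. I settled that with the jaw position when it gripped the nose. The tray also sits about 1 mm to one side, within the channel's play.

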